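# Latch the slide tray into the scanner's loading nest

## Task

Take the aluminium tray that holds the two glass slides by its pull tab, keep it level, set it on the plate of the scanner's loading nest and push it gently in under the lips until the sprung pawl clicks into its side notch and the tray is fully home. Then give the tab a light but definite tug back, a few newtons, to feel that the pawl holds, and let go; never press or pull the tray in the nest with more than 25 N, and leave the empty tray and everything else on the bench alone.

Things in the scene. Friction and masses are not known exactly. Their poses are not given: they have to be found in the camera images.
- tray: Aluminium slide tray with two glass slides (white frosted ends), on the bench. 110 long (x) x 66 wide (y) x 10 mm, 0.10 to 0.19 kg. Origin: centre of the underside; +x to its front edge (55 mm ahead, corners rounded 5 mm), the end that enters the nest; z up. Left (+y) side has a notch, 28 mm long and 8 deep, from x = -16 to its square front shoulder at x = +12. Pull tab at the rear.
- tray_tab (a point): Middle of the loaded tray's pull tab, where to grip: an upright aluminium block across the tray's rear end, 12 mm thick along the tray (x = -55 to -43 mm), 30 mm wide (y), rising from the tray's top (10 mm above its underside) to 50 mm. This point is 49 mm behind the tray's origin and 34 mm above its underside; axes as the tray's. Held here, the tray may sag a little at its front.
- tray_front (a point): Middle of the loaded tray's front edge, at underside level, 55 mm ahead of its origin; axes as the tray's.
- spare: Empty slide tray: the same aluminium tray and pull tab, same size and origin, but with two dark empty recesses and no slides. Leave it alone. The two trays lie side by side on the bench and may change places.
- scanner: Slide scanner fixed on the bench, loading nest run out at its front. Origin: bench level, under nest_home; +x is the way the tray is pushed in. Nest plate: top 40 mm above the bench, x = -215 to +50 mm, y = -45 to +68. White housing 280 x 300 x 235 mm begins at x = +52. Seated tray: tab centre at x = -104, give or take 6.
- nest_home (a point): Middle of the nest's floor where the tray's front edge comes with the stop carriage at mid setting. x = push direction, y left, z up. Side guides 69 mm apart; lips 12.5 mm above the floor overhang 4 mm a side, on the right from x = -75 mm, on the left from -28. Flared mouth, no lips: 69 mm wide at x = -88, about 100 at -135; flat plate on to -215. The true stop lies up to 6 mm either way in x.
- guides: The nest's aluminium side guides, lips and flared mouth plates, fixed; origin and axes as the scanner's. Between them stands the dark stop carriage (back wall 20 mm high, side bar and pawl in one), clamped by a thumbscrew somewhere within 6 mm of mid setting: where is not reported and must be felt. More than 25 N on guides, back wall or pawl is too much.
- pawl (a joint): Turn of the steel pawl left of the nest, rad: 0 at rest or dropped into the tray's notch. Pivot 84 mm before the back wall and 47.5 mm left; a 39 mm arm slants in to a square nose, 45 mm before the wall, 5.5 mm inside the guide. The passing tray turns it out to 0.05 to 0.2; the push then takes 3 to 12 N. It drops in 2 mm before the tray meets the wall; pulled back, the tray moves 2 mm and is held.
- oil: Small amber bottle with black cap, 30 mm across, 62 mm high; origin under its centre. Bystander.
- dishes: Two clear round culture dishes stacked, 93 mm across, 29 mm high; origin under the centre. Bystander.
- slidebox: Blue plastic slide box, 85 x 100 x 34 mm; origin under the centre. Bystander.
- marker: Marker pen lying on the bench, 130 mm long (x), 12 mm thick; origin under its middle. Bystander.

How it is judged:
On the way, in this order (a step that is already met when the one before it is completed fails the run):
1. the tray is pushed in and the pawl has dropped into its notch (x of tray_front in the frame of nest_home above -0.01 m and y of tray_front in the frame of nest_home between -0.004 and 0.004 m and z of tray_front in the frame of nest_home below 0.003 m and value of joint pawl below 0.03 rad), for 0.1 s.
2. the tab is tugged back and the pawl holds the tray with at least 2 N (contact force between tray and pawl_nose above 2 N and x of tray_front in the frame of nest_home above -0.01 m and value of joint pawl below 0.03 rad), for 0.15 s.
At the end, for the whole second after the job is handed in: The tray lies flat in the nest past the pawl, which has dropped into its side notch (turned out less than 0.03 rad); the front edge is beyond the point 10 mm before nest_home, within 4 mm of the centre line, in line with the nest (0.06 rad) and at rest (all of step 1 and angle between the x axis of tray and the x axis of scanner, either way round below 0.06 rad and angle between tray's own z axis and vertical below 0.05 rad and linear speed of tray below 0.01 m/s); the robot touches nothing.
It fails at once if the tray is pushed, rammed, jammed or tugged against the nest's back wall, guides, lips or pawl with more than 25 N (contact force between tray and guides above 25 N or contact force between tray and back_wall above 25 N or contact force between tray and pawl_nose above 25 N or contact force between tray and pawl_arm above 25 N).
It fails at once if the tray with its loose slides is tilted by more than 0.35 rad (angle between tray's own z axis and vertical above 0.35 rad).
It fails at once if the empty tray is moved by more than 10 mm (distance of spare from where it was at the start of the episode above 0.01 m).
It fails at once if another thing on the bench is moved by more than 15 mm (distance of any of oil, dishes, slidebox, marker from where it was at the start of the episode above 0.015 m).
It also fails if it takes over 58 s, if anything falls off the work surface, if the arm or the gripper's body presses on something with over 40 N, if the wrist force passes 120 N, or if a joint passes its speed limit or range.

## Robot

A 6-joint arm with a two-finger parallel gripper is mounted at the origin on the work surface. World frame = base frame: x ahead of the robot, y to its left, z up, the work surface at z = 0. Lengths are in m, angles in rad, forces in N, time in s.
With the tool pointing down it reaches from about 0.4 to 0.825 m from the base axis. Payload 7 kg.
Tool frame: the origin (TCP) lies between the finger pads; the fingertips stand 11 mm ahead of it and the grasp point (between the pads) lies 8 mm behind it; z points along the fingers, y is the direction in which the jaws open and shut (so a half turn about z gives the same grasp; the last joint's range is limited). The gripper opens to 88 mm and grips with 3 to 60 N. Pads are 19 mm wide; open, the fingers measure 130 mm over their backs; the gripper's body (78 mm by 193 mm) begins 47 mm behind the grasp point.
Start: joints at [1.526, 0.359, 0.012, 0, -1.224, -0.288], TCP at [0.221, 0.638, 0.238] pointing down, gripper open.
Joint ranges: [-3.07, 3.07], [-1.43, 2.12], [-1.02, 1.25], [-3.03, 1.67], [-3.05, -0], [-3.03, 3.03]. Speed limits (rad/s): [2.39, 2.39, 3.01, 3.14, 3.14, 3.14].

## Interface

Orientations are given as a unit quaternion [w, x, y, z].
In Python, from cell import bot, imaging, ticket gives the robot as it stands. The module is installed in compiled form; this text tells all that it offers.
- The arm moves only by the shell command python3 -m crank 'ROWS'. ROWS is JSON, a list of rows, each an object of numbers: "dx", "dy", "dz": the shift along the tool's x, y, z normalised to -1 to 1, where 1 is 300 mm; "ax", "ay", "az": the turn, a rotation vector about the tool's x, y, z normalised to -1 to 1, where 1 is 90 degrees; "jaw": the opening, from 0 (shut) to 1 (fully open). A call has 1 to 12 rows; each row is the pose to reach, as a shift and turn from the pose measured when the call began, along the tool's axes at that moment; what a row does not reach only later rows make up. A row lasts 1/8 s, in which the tool goes at most 62.5 mm and 10.7 degrees, less where a joint would pass 70% of its speed; a pose out of reach is approached as far as the arm can. A call with a number of a shift or a turn outside -1 to 1 is refused whole. A call with a gripper value outside its range is refused whole. The fingers move at their own pace and stop on an object; the grip force is fixed at half the most. Time passes only in rows, so rows that repeat a pose let the fingers close. It gives the time, the measured TCP pose, the force and the opening at its end, in the units of the state.
- bot.get_state(): the state, without advancing time (a new reading comes with each control period).
- imaging.camera(name): name is "scene" or "side" or "wrist"; returns the picture (384x512x3 uint8, red, green, blue); there is no depth.
- imaging.calibration(name): a dict with "fovy" (degrees; the focal length in pixels is half the picture's height over the tangent of half this angle, whatever the lens; pixels are square), "cx", "cy" (the principal point, pixels), "extrinsics" (4x4, takes a point from camera to world coordinates). Camera axes: x right, y down, z forward; pixel columns grow to the right and rows downward; lengths in m; the calibration is good to about 2 mm. A picture is of the moment at which its call begins: read the wrist's pose just before it. calibration takes no time and is no camera call; for the wrist camera it gives the pose at the moment of the call.
- ticket.job_done(): hands the job in, once; it reports no verdict.
The state is a dict: "t": time; "q": joint angles; "qd": joint speeds; "effort": joint torques, N m; "eef_pos": TCP position; "orientation": TCP orientation; "wrist_force": force on the tool from outside, world axes, zero at the start; "ft_torque": the same for the moment, N m; "opening": finger opening in m.
Only numpy, scipy, OpenCV 4.12 (cv2) and the standard library are available. Lean on these libraries where they do the work, as an engineer would, in place of code of your own. Each camera call takes 0.05 s, during which the arm holds its last target.

## Working session

There is one attempt and no reset: what is moved stays moved. The work goes in short steps, Python scripts to look and compute and a shell command to move; the robot and the scene stay as the last step left them, time stands still between calls to the robot, and variables do not carry over. Pictures are saved under pics/ and viewed, and the job is handed in when it is done.

```bash
mkdir -p pics; python3 - <<'E'
from cell import bot, imaging
import cv2
s=bot.get_state()
for k in s: print(k,s[k])
for n in ["scene","side","wrist"]:
    c=imaging.calibration(n); print(n,c)
    cv2.imwrite(f"pics/{n}0.png",imaging.camera(n)[:,:,::-1])
E
```

```text
t 0.0
q [ 1.52610250e+00  3.59384509e-01  1.10826471e-02 -3.24622589e-04
 -1.22411699e+00 -2.88108871e-01]
qd [-1.15231974e-03  1.89014627e-03  1.21541761e-03  8.64273724e-05
 -8.13502238e-04 -2.80952144e-04]
effort [-1.99060883e-04 -5.82723570e+01  2.93056583e+01  6.99726149e+00
  7.02795209e-03 -1.59281194e-04]
eef_pos [0.2203916  0.63751709 0.23663917]
orientation [ 8.23789444e-04  9.86177720e-01 -1.65688937e-01 -5.29879146e-05]
wrist_force [ 0.29121845 -0.15960227  0.09684094]
ft_torque [-0.02382919 -0.01472399 -0.01739336]
opening 0.08774599399043752
scene {'fovy': 49.39346063884905, 'cx': 249.913810155886, 'cy': 194.25914162176892, 'extrinsics': array([[ 0.59549725,  0.58707777, -0.54838191,  1.09666485],
       [ 0.80328816, -0.44409898,  0.39686803, -0.52453124],
       [-0.01054345, -0.67684251, -0.73605234,  0.76147738],
       [ 0.        ,  0.        ,  0.        ,  1.        ]])}
side {'fovy': 57.46698611976351, 'cx': 255.39253452015396, 'cy': 189.15486303326998, 'extrinsics': array([[-0.78808735, -0.4504988 ,  0.41948678,  0.21435738],
       [-0.61555384,  0.57294824, -0.54113196,  0.34329569],
       [ 0.00343508, -0.68467595, -0.72883952,  0.67359317],
       [ 0.        ,  0.        ,  0.        ,  1.        ]])}
wrist {'fovy': 64.97385820543171, 'cx': 257.8094003761534, 'cy': 191.29336411136904, 'extrinsics': array([[-0.32619507, -0.91358455, -0.24281691,  0.28630468],
       [-0.94530067,  0.31575265,  0.08189574,  0.61465007],
       [ 0.0018514 ,  0.25624897, -0.96660904,  0.38360815],
       [ 0.        ,  0.        ,  0.        ,  1.        ]])}
```

View pics/scene0.png

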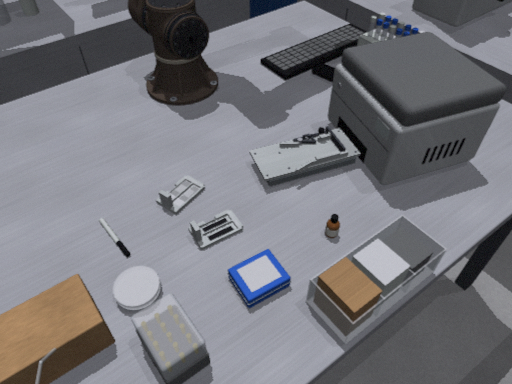

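View pics/side0.png

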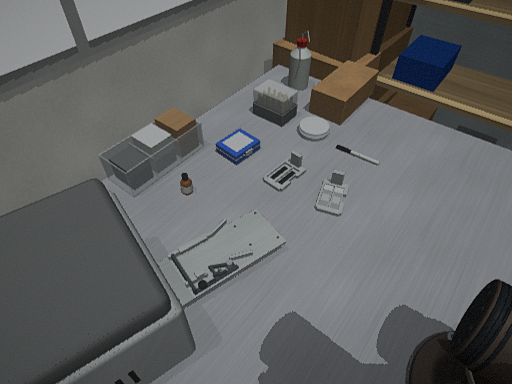

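View pics/wrist0.png

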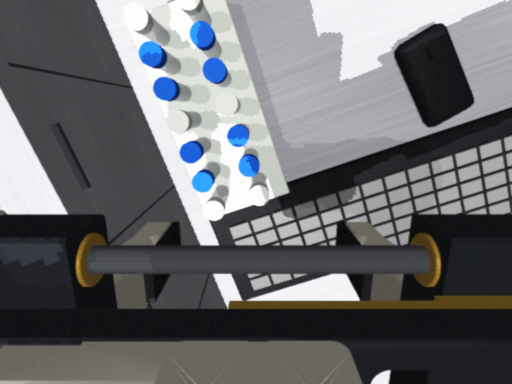

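```bash
cat > h.py <<'E'
import numpy as np, cv2
from cell import bot, imaging
def K(c):
    f=192/np.tan(np.radians(c['fovy']/2)); return f,c['cx'],c['cy']
def ray(c,u,v):
    f,cx,cy=K(c); E=c['extrinsics']; d=E[:3,:3]@np.array([(u-cx)/f,(v-cy)/f,1]); return E[:3,3],d
def onz(c,u,v,z):
    o,d=ray(c,u,v); return o+d*(z-o[2])/d[2]
def proj(c,P):
    f,cx,cy=K(c); E=c['extrinsics']; p=(np.asarray(P)-E[:3,3])@E[:3,:3]; return p[...,:2]/p[...,2:]*f+[cx,cy]
def crop(img,x0,y0,x1,y1,k,fn):
    cv2.imwrite(fn,cv2.resize(img[y0:y1,x0:x1,::-1] if True else img,None,fx=k,fy=k,interpolation=cv2.INTER_CUBIC))
E
python3 - <<'E'
import cv2
from h import *
a=cv2.imread('pics/scene0.png')[:,:,::-1];b=cv2.imread('pics/side0.png')[:,:,::-1]
crop(a,145,165,255,255,7,'pics/c1.png')
crop(a,240,115,370,190,6,'pics/c2.png')
crop(b,255,140,355,225,7,'pics/c3.png')
crop(b,150,200,300,310,5,'pics/c4.png')
E
```

```text
(no output)
```

View pics/c1.png

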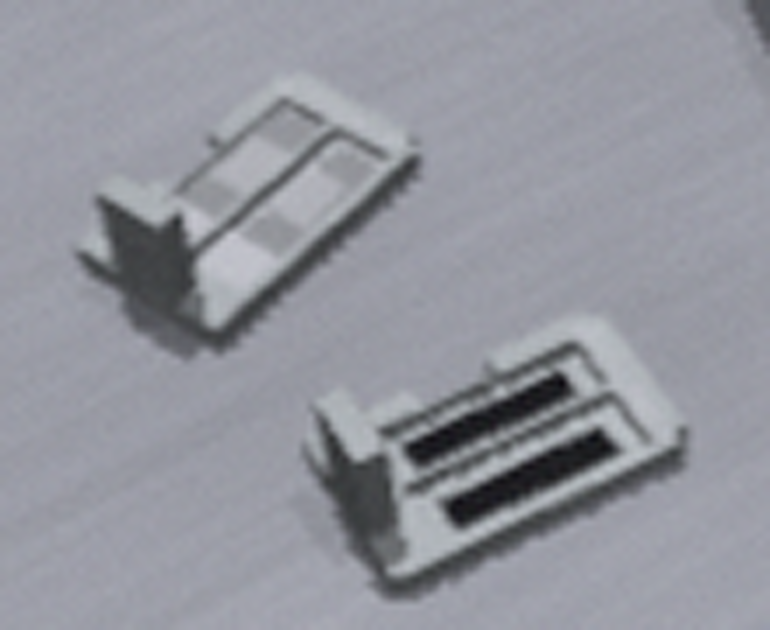

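View pics/c2.png

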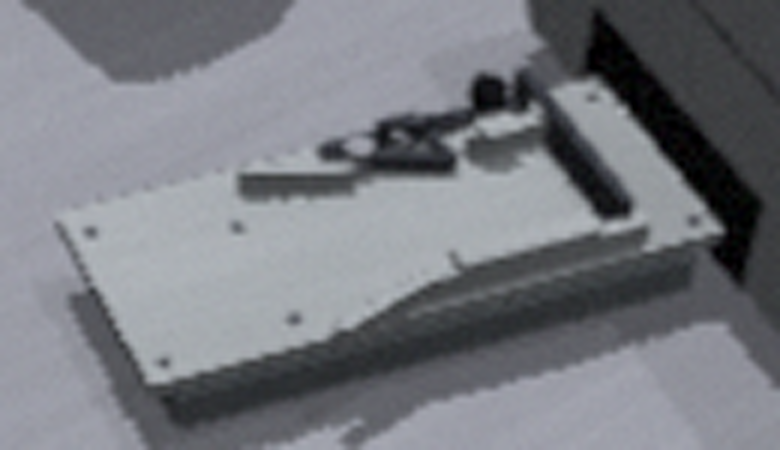

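View pics/c3.png

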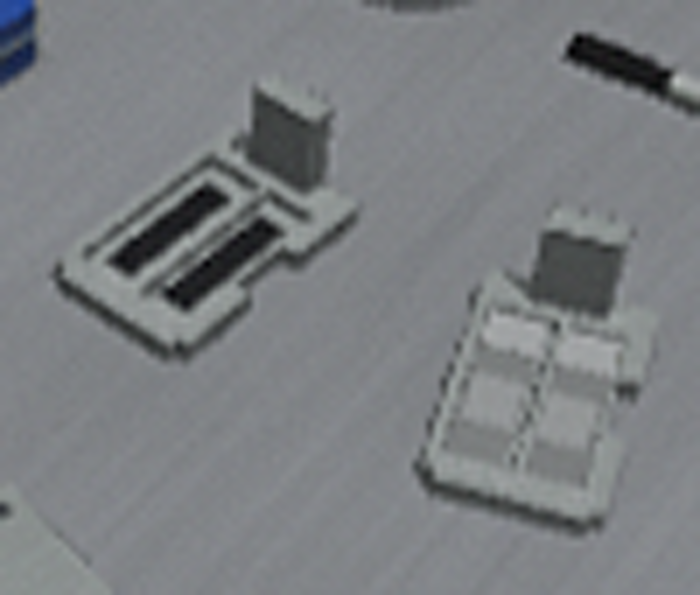

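View pics/c4.png

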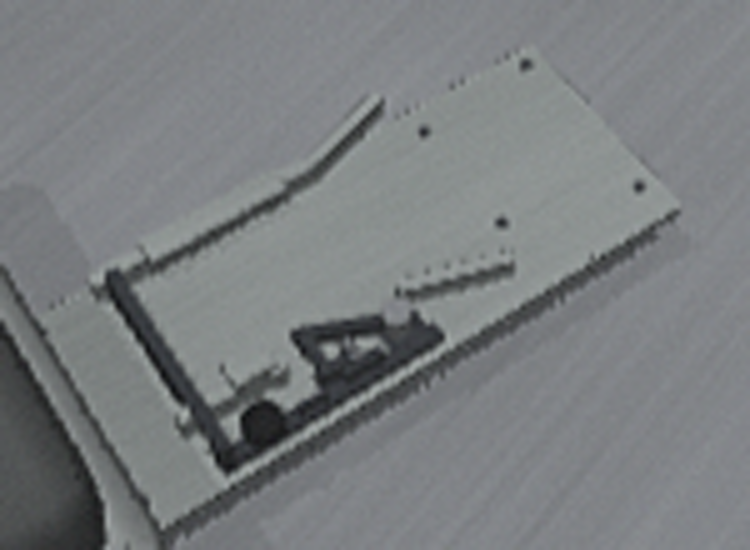

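```bash
cat >> h.py <<'E'
from scipy.optimize import least_squares
def model(p,pts):
    x,y,th,z0=p; c,s=np.cos(th),np.sin(th); pts=np.asarray(pts,float)
    return np.c_[x+c*pts[:,0]-s*pts[:,1], y+s*pts[:,0]+c*pts[:,1], pts[:,2]+z0]
def fit(obs,p0,z0=0.0):
    # obs: list of (cal, pts Nx3, uv Nx2)
    def r(p): return np.concatenate([(proj(c,model([*p,z0],P))-uv).ravel() for c,P,uv in obs])
    s=least_squares(r,p0,loss='soft_l1'); return s.x,r(s.x).reshape(-1,2)
def cr(uv,x0,y0,k): return (np.asarray(uv,float)+.5)/k-.5+[x0,y0]
E
python3 - <<'E'
from h import *
cs,cd=imaging.calibration('scene'),imaging.calibration('side')
# nest
P1=[[-.215,.068,.04],[-.215,-.045,.04],[.05,-.045,.04]]
u1=cr([[58,222],[150,383],[722,235]],240,115,6)
P2=[[-.215,-.045,.04],[-.215,.068,.04],[.05,.068,.04],[.05,-.045,.04]]
u2=cr([[535,45],[682,209],[163,530],[45,308]],150,200,5)
p0=[.5,.3,0]
for u,c in zip(u1,[cs]*3): print(onz(c,*u,.04))
for u in u2: print(onz(cd,*u,.04))
for o in ([(cs,P1,u1)],[(cd,P2,u2)],[(cs,P1,u1),(cd,P2,u2)]):
    best=min((fit(o,[.5,.1,t]) for t in (0,1.5,3,-1.5)),key=lambda r:(r[1]**2).sum()); print(best)
# tray: virtual corners
P1=[[-.055,-.033,.01],[-.055,.033,.01],[.012,.033,.01]]
u1=cr([[213,330],[80,252],[213,138]],145,165,7)
P2=[[-.055,-.033,.01],[-.055,.033,.01],[-.016,.033,.01],[-.055,-.015,.05],[-.055,.015,.05]]
u2=cr([[492,270],[660,312],[632,378],[555,205],[632,225]],255,140,7)
for o in ([(cs,P1,u1)],[(cd,P2,u2)],[(cs,P1,u1),(cd,P2,u2)]):
    best=min((fit(o,[.5,0,t]) for t in (0,1.5,3,-1.5)),key=lambda r:(r[1]**2).sum()); print(best)
E
```

```text
[ 0.43741104 -0.0474213   0.04      ]
[ 0.53862386 -0.07590967  0.04      ]
[0.61603197 0.17384931 0.04      ]
[ 0.53803978 -0.07927528  0.04      ]
[ 0.43052008 -0.04528641  0.04      ]
[0.50189475 0.19636604 0.04      ]
[0.61069885 0.15908128 0.04      ]
(array([0.55910809, 0.14074904, 1.28373546]), array([[-0.62778279, -1.08773409],
       [-0.04167934,  1.05051687],
       [ 0.68747018, -0.25223641]]))
(array([0.55365853, 0.12991789, 1.26675301]), array([[ 4.38064669, -1.23587917],
       [ 4.79573545, -1.43008433],
       [-1.3095576 ,  0.06587332],
       [-2.15395439,  1.45127381]]))
(array([0.56004341, 0.1367531 , 1.27003583]), array([[-1.69359982, -1.06797936],
       [-1.77971826,  1.22971457],
       [-0.20764063,  0.79876722],
       [ 0.25723268, -0.93468119],
       [ 0.4901054 , -1.15462289],
       [-6.1750234 ,  0.80114398],
       [-6.79550845,  2.15008975]]))
(array([ 0.43047319, -0.25076762,  1.85768324]), array([[ 0.39058177,  0.7668034 ],
       [-0.35370235, -0.50087861],
       [-0.04255357, -0.22994265]]))
(array([ 0.43084749, -0.25350731,  1.83101638]), array([[-0.35401147, -0.69283334],
       [-0.01056016,  0.29192722],
       [ 0.58954681,  0.90972312],
       [-0.32040128, -0.41921965],
       [ 0.12491542, -0.09546729]]))
(array([ 0.43033863, -0.25194398,  1.84367709]), array([[-0.44743827,  0.93207194],
       [-0.8971744 , -0.57162169],
       [-0.30165301, -0.13419679],
       [-0.77874916, -0.25690387],
       [-0.34407329,  0.53432323],
       [ 0.4351301 ,  1.22104212],
       [-0.72801515, -0.03422658],
       [-0.24027392,  0.20164168]]))
```

```bash
cat >> h.py <<'E'
from scipy.spatial.transform import Rotation as Ro
def Rtool(yaw): # yaw of tool y; tool z down
    y=np.array([np.cos(yaw),np.sin(yaw),0]); z=np.array([0,0,-1.]); return np.c_[np.cross(y,z),y,z]
def plan(pos,yaw,R=None):
    s=bot.get_state(); w,x,y,z=s['orientation']; R0=Ro.from_quat([x,y,z,w])
    d=R0.inv().apply(np.asarray(pos)-s['eef_pos'])/.3
    rv=(R0.inv()*Ro.from_matrix(Rtool(yaw) if R is None else R)).as_rotvec()/(np.pi/2)
    print('t%.2f'%s['t'],'eef',np.round(s['eef_pos'],4),'yawy',round(float(np.arctan2(*R0.as_matrix()[1::-1,1])),4),'F',np.round(s['wrist_force'],2),'| d',np.round(d,4),'a',np.round(rv,4),'rows',round(np.linalg.norm(d)*300/62.5,1))
E
python3 -c "
from h import *
plan([.22,.638,.32],1.277-np.pi)
plan([.27,.42,.32],1.277-np.pi)"
```

```text
t0.15 eef [0.2204 0.6376 0.2369] yawy -1.9037 F [-0.67 -0.21  0.29] | d [-0.0017 -0.0003 -0.2771] a [ 0.0008 -0.0001 -0.0249] rows 1.3
t0.15 eef [0.2204 0.6376 0.2369] yawy -1.9037 F [-0.67 -0.21  0.29] | d [ 0.3933  0.632  -0.2763] a [ 0.0008 -0.0001 -0.0249] rows 3.8
```

```bash
python3 -m crank '[{"dz":-0.28},{"dz":-0.28},{"dx":0.39,"dy":0.63,"dz":-0.28,"az":-0.025},{"dx":0.39,"dy":0.63,"dz":-0.28,"az":-0.025},{"dx":0.39,"dy":0.63,"dz":-0.28,"az":-0.025},{"dx":0.39,"dy":0.63,"dz":-0.28,"az":-0.025},{"dx":0.39,"dy":0.63,"dz":-0.28,"az":-0.025}]'; python3 -c "
from h import *
plan([.39,.2,.32],1.277-np.pi)
plan([.43,.02,.30],1.277-np.pi)"
```

```text
t0.15 eef [0.2204 0.6376 0.2369] yawy -1.9037 F [-0.67 -0.21  0.29] | d [ 1.0109  1.1943 -0.2755] a [ 0.0008 -0.0001 -0.0249] rows 7.6
t0.15 eef [0.2204 0.6376 0.2369] yawy -1.9037 F [-0.67 -0.21  0.29] | d [ 1.333   1.7178 -0.2081] a [ 0.0008 -0.0001 -0.0249] rows 10.5$[0]: bad value
```

```bash
python3 -m crank '[{"dx":0,"dy":0,"dz":-0.28,"ax":0,"ay":0,"az":0,"jaw":1},{"dx":0,"dy":0,"dz":-0.28,"ax":0,"ay":0,"az":0,"jaw":1},{"dx":0.39,"dy":0.63,"dz":-0.28,"ax":0,"ay":0,"az":-0.025,"jaw":1},{"dx":0.39,"dy":0.63,"dz":-0.28,"ax":0,"ay":0,"az":-0.025,"jaw":1},{"dx":0.39,"dy":0.63,"dz":-0.28,"ax":0,"ay":0,"az":-0.025,"jaw":1},{"dx":0.39,"dy":0.63,"dz":-0.28,"ax":0,"ay":0,"az":-0.025,"jaw":1},{"dx":0.39,"dy":0.63,"dz":-0.28,"ax":0,"ay":0,"az":-0.025,"jaw":1}]'; python3 -c "
from h import *
plan([.39,.2,.32],1.277-np.pi)
plan([.43,.02,.30],1.277-np.pi)"
```

```text
t: 1.02
eef_pos: [0.2697, 0.4187, 0.322]
orientation: [-0.0, 0.989, -0.147, -0.0]
wrist_force: [0.6, 1.0, 0.7]
opening: 0.0877
t1.02 eef [0.2697 0.4187 0.322 ] yawy -1.8659 F [0.56 1.01 0.65] | d [0.5959 0.5808 0.0063] a [-0.0003  0.0002 -0.0009] rows 4.0
t1.02 eef [0.2697 0.4187 0.322 ] yawy -1.8659 F [0.56 1.01 0.65] | d [0.898  1.1161 0.0726] a [-0.0003  0.0002 -0.0009] rows 6.9
```

```bash
python3 -m crank '[{"dx":0.6,"dy":0.58,"dz":0,"ax":0,"ay":0,"az":0,"jaw":1},{"dx":0.6,"dy":0.58,"dz":0,"ax":0,"ay":0,"az":0,"jaw":1},{"dx":0.6,"dy":0.58,"dz":0,"ax":0,"ay":0,"az":0,"jaw":1},{"dx":0.6,"dy":0.58,"dz":0,"ax":0,"ay":0,"az":0,"jaw":1},{"dx":0.88,"dy":1.0,"dz":0.07,"ax":0,"ay":0,"az":0,"jaw":1},{"dx":0.88,"dy":1.0,"dz":0.07,"ax":0,"ay":0,"az":0,"jaw":1},{"dx":0.88,"dy":1.0,"dz":0.07,"ax":0,"ay":0,"az":0,"jaw":1},{"dx":0.88,"dy":1.0,"dz":0.07,"ax":0,"ay":0,"az":0,"jaw":1},{"dx":0.88,"dy":1.0,"dz":0.07,"ax":0,"ay":0,"az":0,"jaw":1}]'; python3 - <<'E'
from h import *
c=imaging.calibration('wrist'); im=imaging.camera('wrist'); cv2.imwrite('pics/w1.png',im[:,:,::-1]); np.save('w1.npy',c,allow_pickle=True)
plan([.34,-.28,.25],1.845-np.pi)
print(proj(c,[[.44,-.3,.03],[.56,.14,.04],[.43,-.25,0]]))
E
```

```text
t: 2.15
eef_pos: [0.4353, 0.0554, 0.3007]
orientation: [-0.0, 0.989, -0.147, -0.0]
wrist_force: [0.3, 0.2, -0.3]
opening: 0.0875
t2.20 eef [0.4352 0.0557 0.3008] yawy -1.8653 F [ 0.22  0.31 -0.07] | d [0.0214 1.163  0.1687] a [-4.000e-04  1.000e-04 -3.621e-01] rows 5.6
[[516.73721608  81.06389381]
 [166.18616552  91.07514359]
 [463.91499925 101.05776052]]
```

View pics/w1.png

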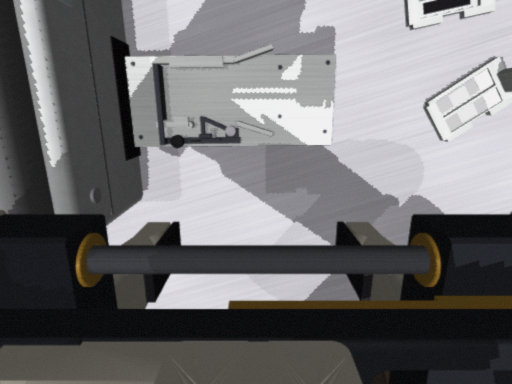

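```bash
python3 - <<'E'
import cv2
from h import *
a=cv2.imread('pics/w1.png')[:,:,::-1]
crop(a,110,40,230,160,6,'pics/w1a.png');crop(a,225,40,345,160,6,'pics/w1b.png')
E
```

```text
(no output)
```

View pics/w1a.png

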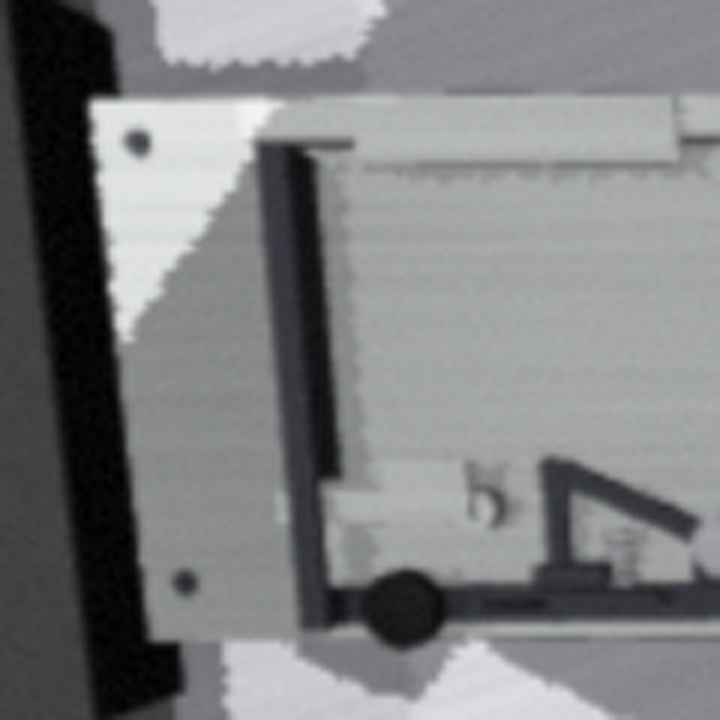

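View pics/w1b.png

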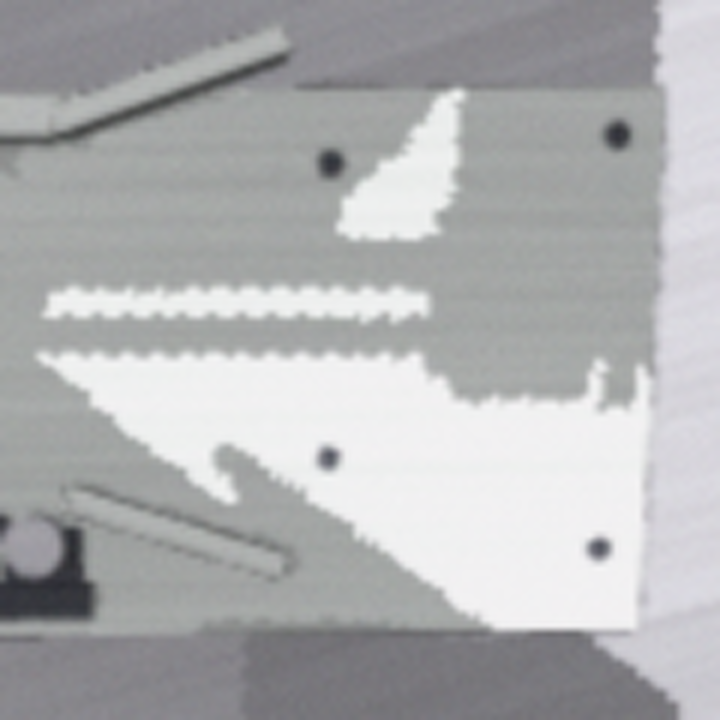

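```bash
python3 - <<'E'
from h import *
c=np.load('w1.npy',allow_pickle=True).item(); cs,cd=imaging.calibration('scene'),imaging.calibration('side')
P=[[.05,-.045,.04],[.05,.068,.04],[-.215,-.045,.04],[-.215,.068,.04]]
u=np.r_[cr([[90,98],[150,640]],110,40,6),cr([[661,88],[637,631]],225,40,6)]
for a,b in zip(P,u): print(onz(c,*b,.04))
print(fit([(c,P,u)],[.56,.14,1.28]))
P1=[[-.215,.068,.04],[-.215,-.045,.04],[.05,-.045,.04]]
u1=cr([[58,222],[150,383],[722,235]],240,115,6)
P2=[[-.215,-.045,.04],[-.215,.068,.04]]
u2=cr([[535,45],[682,209]],150,200,5)
x,r=fit([(c,P,u),(cs,P1,u1),(cd,P2,u2)],[.56,.14,1.28]);print(x,r)
# side-guide checks: lips inner right edge line, in w1a (345..675,165) z=.0525+lip thickness?
M=lambda q: model([*x,0],q)
print('stop wall mid top',proj(c,M([[0,-.03,.06],[0,.03,.06],[0,-.03,.04],[0,.03,.04],[-.075,-.0305,.0525],[-.028,.0305,.0525]])))
for uv in cr([[310,165],[335,470]],110,40,6): 
  w=onz(c,*uv,.06); R=np.array([[np.cos(x[2]),np.sin(x[2])],[-np.sin(x[2]),np.cos(x[2])]]); print('wall', R@(w[:2]-x[:2]))
E
```

```text
[0.61411201 0.17447444 0.04      ]
[0.50644458 0.20644117 0.04      ]
[ 0.53969064 -0.07719759  0.04      ]
[ 0.43172124 -0.0464793   0.04      ]
(array([0.55723937, 0.14015893, 1.2838497 ]), array([[-0.8088268 , -0.13601409],
       [-0.55330726,  0.39501342],
       [ 1.26874372, -0.28324465],
       [ 0.33091109,  0.32461906]]))
[0.55737132 0.14037259 1.28316448] [[-0.9877527  -0.22147362]
 [-0.77629756  0.3217909 ]
 [ 1.09531789 -0.21123706]
 [ 0.11252532  0.38712366]
 [-1.14291138 -1.41604875]
 [-0.63220423  0.68007496]
 [ 0.0815561  -0.54402801]
 [-0.68474856 -0.11675686]
 [ 0.07039629 -0.51880723]]
stop wall mid top [[159.65800875  65.95455223]
 [164.02378812 117.52721187]
 [164.64328498  68.25052315]
 [168.60173219 117.21530444]
 [222.96044356  65.92928935]
 [187.81354773 117.64718553]]
wall [-0.0017934  -0.02872647]
wall [-0.00169837  0.03048487]
```

```bash
python3 -m crank '[{"dx":0.02,"dy":1.0,"dz":0.17,"ax":0,"ay":0,"az":-0.36,"jaw":1},{"dx":0.02,"dy":1.0,"dz":0.17,"ax":0,"ay":0,"az":-0.36,"jaw":1},{"dx":0.02,"dy":1.0,"dz":0.17,"ax":0,"ay":0,"az":-0.36,"jaw":1},{"dx":0.02,"dy":1.0,"dz":0.17,"ax":0,"ay":0,"az":-0.36,"jaw":1},{"dx":0.02,"dy":1.0,"dz":0.17,"ax":0,"ay":0,"az":-0.36,"jaw":1},{"dx":0.02,"dy":1.0,"dz":0.17,"ax":0,"ay":0,"az":-0.36,"jaw":1},{"dx":0.02,"dy":1.0,"dz":0.17,"ax":0,"ay":0,"az":-0.36,"jaw":1}]'; python3 - <<'E'
from h import *
c=imaging.calibration('wrist'); im=imaging.camera('wrist'); cv2.imwrite('pics/w2.png',im[:,:,::-1]); np.save('w2.npy',c,allow_pickle=True)
plan([.34,-.28,.25],1.845-np.pi)
E
```

```text
t: 3.08
eef_pos: [0.3539, -0.2333, 0.2495]
orientation: [-0.0, 0.991, 0.134, -0.0]
wrist_force: [0.6, 0.6, 0.7]
opening: 0.0877
t3.12 eef [ 0.3542 -0.2328  0.2497] yawy -1.3001 F [-0.4  -0.13 -0.1 ] | d [-0.0878  0.1391 -0.0011] a [-0.0004  0.     -0.0022] rows 0.8
```

View pics/w2.png

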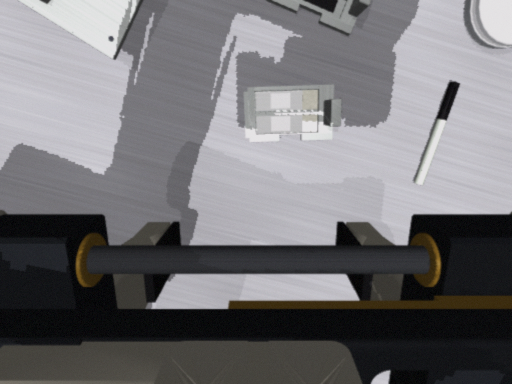

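```bash
python3 - <<'E'
import cv2
from h import *
a=cv2.imread('pics/w2.png')[:,:,::-1]
crop(a,230,70,360,155,6,'pics/w2a.png')
E
```

```text
(no output)
```

View pics/w2a.png

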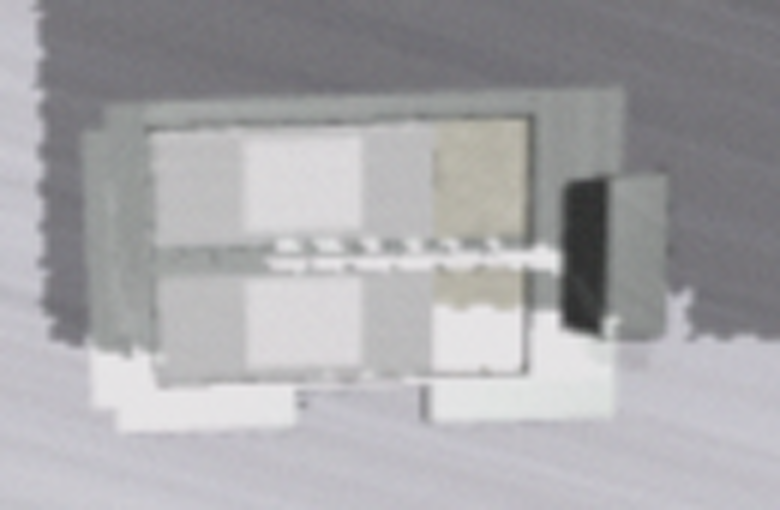

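```bash
python3 - <<'E'
from h import *
c=np.load('w2.npy',allow_pickle=True).item()
P=[[-.055,-.033,.01],[-.055,.033,.01],[.012,.033,.01],[-.016,.033,.01],[.055,0,.01],[-.043,-.015,.05],[-.055,-.015,.05],[-.055,.015,.05],[-.043,.015,.05]]
u=cr([[627,88],[615,418],[297,429],[427,420],[86,267],[608,178],[668,174],[665,338],[602,335]],230,70,6)
x,r=fit([(c,P,u)],[.43,-.25,1.84]);print(x,np.round(r,2))
t=model([*x,0],[[-.049,0,.034]])[0]; print('tab',t)
plan([t[0],t[1],.12],x[2]-np.pi)
plan([t[0],t[1],.026],x[2]-np.pi)
E
```

```text
[ 0.42844973 -0.25267508  1.865418  ] [[-0.38 -0.16]
 [-0.49 -0.08]
 [-0.36 -0.62]
 [ 0.06  0.34]
 [-0.01  0.4 ]
 [ 0.03 -0.69]
 [ 0.98 -0.3 ]
 [ 0.21  0.27]
 [ 0.02  1.04]]
tab [ 0.44267824 -0.29956377  0.034     ]
t3.12 eef [ 0.3542 -0.2328  0.2497] yawy -1.3001 F [-0.4  -0.13 -0.1 ] | d [0.2246 0.2937 0.4321] a [-0.0004  0.     -0.0152] rows 2.7
t3.12 eef [ 0.3542 -0.2328  0.2497] yawy -1.3001 F [-0.4  -0.13 -0.1 ] | d [0.2246 0.2939 0.7455] a [-0.0004  0.     -0.0152] rows 4.0
```

```bash
python3 -m crank '[{"dx":0.225,"dy":0.294,"dz":0.35,"ax":0,"ay":0,"az":-0.015,"jaw":1},{"dx":0.225,"dy":0.294,"dz":0.35,"ax":0,"ay":0,"az":-0.015,"jaw":1},{"dx":0.225,"dy":0.294,"dz":0.43,"ax":0,"ay":0,"az":-0.015,"jaw":1},{"dx":0.225,"dy":0.294,"dz":0.43,"ax":0,"ay":0,"az":-0.015,"jaw":1},{"dx":0.225,"dy":0.294,"dz":0.43,"ax":0,"ay":0,"az":-0.015,"jaw":1}]'; python3 - <<'E'
from h import *
x=[.42845,-.25268,1.8635]
t=model([*x,0],[[-.049,0,.034]])[0]
plan([t[0],t[1],.026],x[2]-np.pi)
c=imaging.calibration('wrist'); im=imaging.camera('wrist'); cv2.imwrite('pics/w3.png',im[:,:,::-1])
crop(imaging.camera('side'),230,120,400,240,4,'pics/s3.png')
E
```

```text
t: 3.75
eef_pos: [0.4438, -0.2986, 0.1216]
orientation: [-0.0, 0.989, 0.148, 0.0]
wrist_force: [-0.5, -0.3, 0.7]
opening: 0.0877
t3.75 eef [ 0.4438 -0.2986  0.1216] yawy -1.2743 F [-0.52 -0.32  0.7 ] | d [-0.0048  0.0022  0.3187] a [-0.     -0.0002  0.0024] rows 1.5
```

View pics/w3.png

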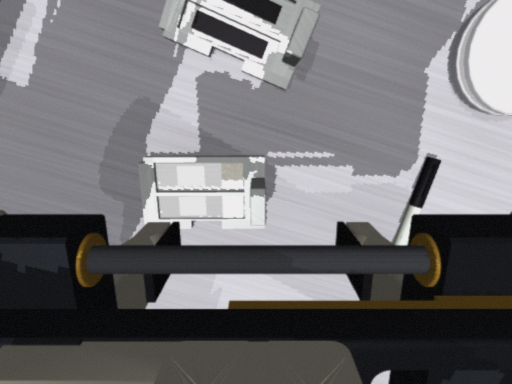

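View pics/s3.png

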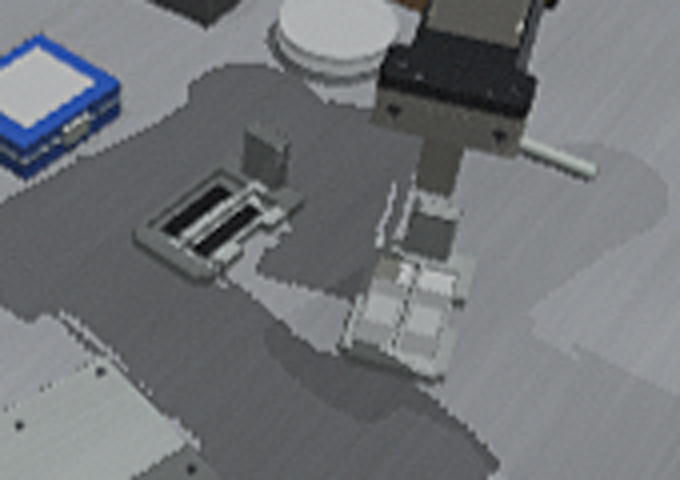

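```bash
python3 - <<'E'
from h import *
c=imaging.calibration('wrist')
for u in [(432,155),(412,215),(402,242)]: print(onz(c,*u,.01))
c=imaging.calibration('side')
for u in [(379,163),(356,152)]: print(onz(c,*u,.01))
c=np.load('w2.npy',allow_pickle=True).item()
for u in [(455,84),(418,183)]: print(onz(c,*u,.006))
E
```

```text
[ 0.51992849 -0.43426722  0.01      ]
[ 0.4646068  -0.44053279  0.01      ]
[ 0.43746801 -0.44268266  0.01      ]
[ 0.38599438 -0.44261035  0.01      ]
[ 0.45831951 -0.4454177   0.01      ]
[ 0.51629356 -0.43951122  0.006     ]
[ 0.38884336 -0.4455043   0.006     ]
```

```bash
python3 -m crank '[{"dx":-0.005,"dy":0.002,"dz":0.15,"ax":0,"ay":0,"az":0.002,"jaw":1},{"dx":-0.005,"dy":0.002,"dz":0.25,"ax":0,"ay":0,"az":0.002,"jaw":1},{"dx":-0.005,"dy":0.002,"dz":0.318,"ax":0,"ay":0,"az":0.002,"jaw":1},{"dx":-0.005,"dy":0.002,"dz":0.318,"ax":0,"ay":0,"az":0.002,"jaw":1}]'; python3 - <<'E'
from h import *
plan([.4427,-.2996,.026],1.8635-np.pi)
crop(imaging.camera('side'),270,130,390,220,6,'pics/s4.png')
E
```

```text
t: 4.35
eef_pos: [0.4428, -0.2995, 0.0278]
orientation: [0.0, 0.989, 0.146, 0.001]
wrist_force: [0.1, -1.9, 0.5]
opening: 0.0876
t4.35 eef [ 0.4428 -0.2995  0.0278] yawy -1.2774 F [ 0.07 -1.88  0.47] | d [-0.0003  0.0001  0.0061] a [ 0.0008 -0.0017  0.0004] rows 0.0
```

View pics/s4.png

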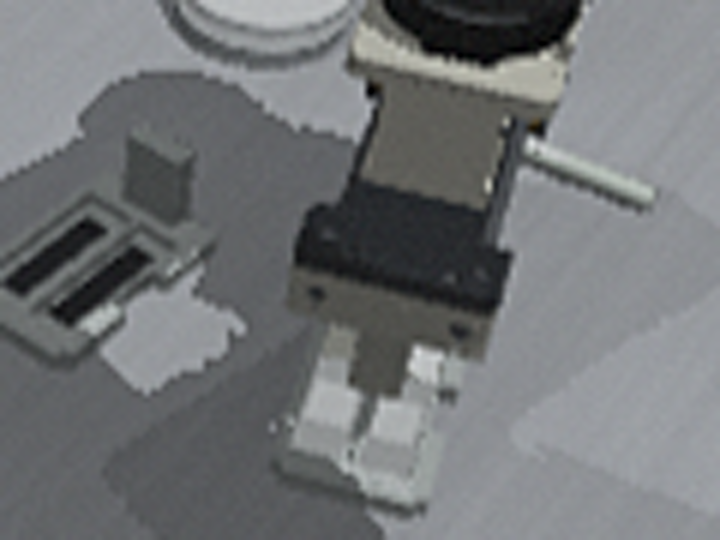

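```bash
python3 -m crank '[{"dx":0,"dy":0,"dz":0.004,"ax":0,"ay":0,"az":0,"jaw":0.5},{"dx":0,"dy":0,"dz":0.004,"ax":0,"ay":0,"az":0,"jaw":0.3},{"dx":0,"dy":0,"dz":0.004,"ax":0,"ay":0,"az":0,"jaw":0},{"dx":0,"dy":0,"dz":0.004,"ax":0,"ay":0,"az":0,"jaw":0},{"dx":0,"dy":0,"dz":0.004,"ax":0,"ay":0,"az":0,"jaw":0},{"dx":0,"dy":0,"dz":0.004,"ax":0,"ay":0,"az":0,"jaw":0},{"dx":0,"dy":0,"dz":0.004,"ax":0,"ay":0,"az":0,"jaw":0},{"dx":0,"dy":0,"dz":0.004,"ax":0,"ay":0,"az":0,"jaw":0}]'; python3 - <<'E'
from h import *
plan([.4427,-.2996,.13],1.8635-np.pi)
E
```

```text
t: 5.4
eef_pos: [0.4434, -0.2998, 0.0274]
orientation: [0.001, 0.989, 0.146, 0.002]
wrist_force: [-0.1, 1.6, 0.6]
opening: 0.0132
t5.40 eef [ 0.4434 -0.2998  0.0274] yawy -1.2772 F [-0.12  1.61  0.56] | d [-0.0009 -0.0007 -0.342 ] a [ 0.0013 -0.0024  0.0006] rows 1.6
```

```bash
python3 -m crank '[{"dx":0,"dy":0,"dz":-0.05,"ax":0,"ay":0,"az":0,"jaw":0},{"dx":0,"dy":0,"dz":-0.12,"ax":0,"ay":0,"az":0,"jaw":0},{"dx":0,"dy":0,"dz":-0.24,"ax":0,"ay":0,"az":0,"jaw":0},{"dx":0,"dy":0,"dz":-0.34,"ax":0,"ay":0,"az":0,"jaw":0},{"dx":0,"dy":0,"dz":-0.34,"ax":0,"ay":0,"az":0,"jaw":0},{"dx":0,"dy":0,"dz":-0.34,"ax":0,"ay":0,"az":0,"jaw":0}]'; python3 - <<'E'
from h import *
s=bot.get_state();print(s['wrist_force'],s['ft_torque'],s['opening'])
plan([.45,-.18,.13],1.2835-np.pi)
c=imaging.calibration('wrist'); im=imaging.camera('wrist'); cv2.imwrite('pics/w5.png',im[:,:,::-1]);
crop(imaging.camera('side'),270,130,390,220,6,'pics/s5.png')
E
```

```text
t: 6.15
eef_pos: [0.4426, -0.2995, 0.1295]
orientation: [0.001, 0.989, 0.146, 0.002]
wrist_force: [-0.7, 1.0, -1.7]
opening: 0.0117
[-0.66783634  1.01704211 -1.72354668] [-0.11158147  0.03141396  0.05111565] 0.011687142714518066
t6.15 eef [ 0.4426 -0.2995  0.1295] yawy -1.2775 F [-0.67  1.02 -1.72] | d [ 0.1387 -0.3742 -0.0017] a [ 0.0004 -0.0028  0.3696] rows 1.9
```

View pics/s5.png

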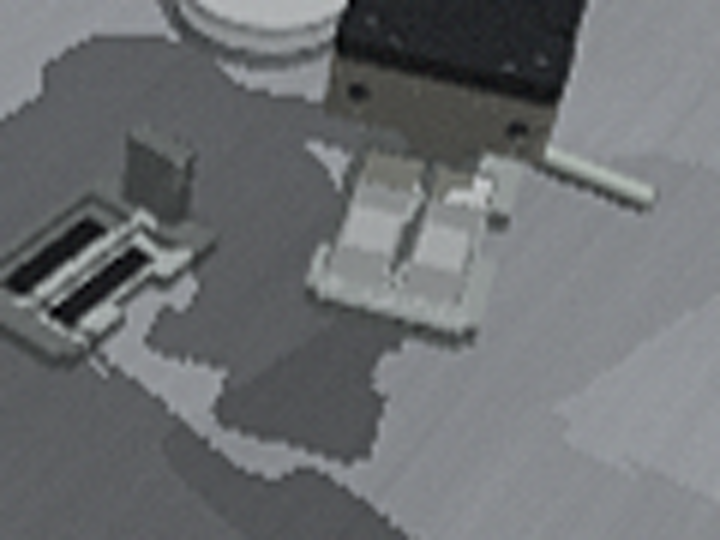

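View pics/w5.png

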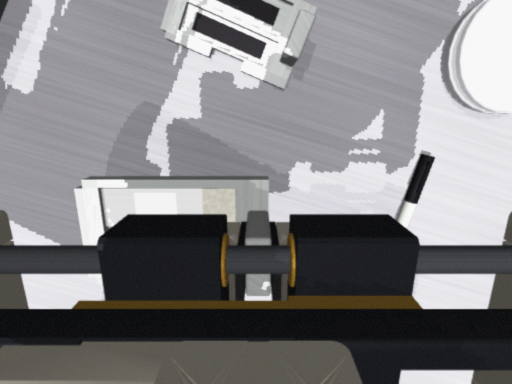

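```bash
python3 - <<'E'
import cv2
from h import *
a=cv2.imread('pics/w5.png')[:,:,::-1]
crop(a,60,165,290,305,3.4,'pics/w5a.png')
E
```

```text
(no output)
```

View pics/w5a.png

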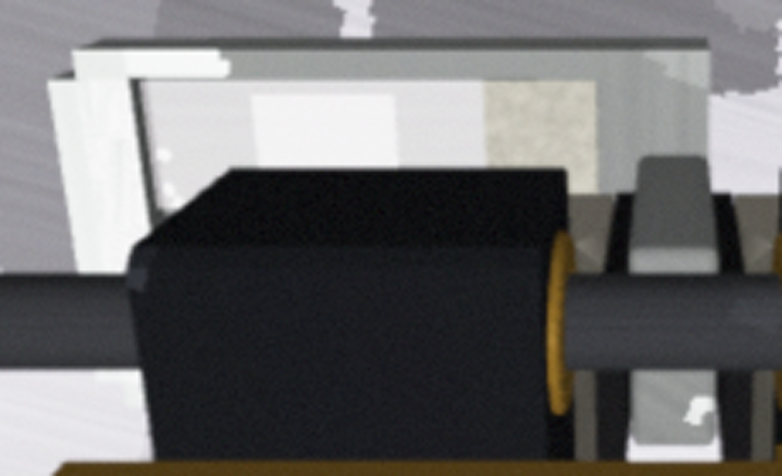

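```bash
cat >> h.py <<'E'
def fit6(obs,R0,t0):
    R0=np.asarray(R0)
    def M(p,P): return (Ro.from_rotvec(p[:3]).apply(np.asarray(P)@R0.T))+p[3:]
    def r(p): return np.concatenate([(proj(c,M(p,P))-uv).ravel() for c,P,uv in obs])
    s=least_squares(r,[0,0,0,*t0],loss='soft_l1'); J=np.linalg.inv(s.jac.T@s.jac)
    R=Ro.from_rotvec(s.x[:3]).as_matrix()@R0
    return R,s.x[3:],r(s.x).reshape(-1,2),np.sqrt(np.diag(J))
def Ry(yaw): return Ro.from_euler('z',yaw).as_matrix()
E
python3 - <<'E'
from h import *
s=bot.get_state(); c=imaging.calibration('wrist')
P=[[.050,-.033,.01],[.055,-.028,.01],[-.055,-.033,.01],[-.043,-.015,.05],[-.055,-.015,.05],[-.043,.015,.05],[-.055,.015,.05],[-.043,-.015,.01],[-.055,-.015,.01]]
u=cr([[72,48],[50,80],[709,47],[632,248],[715,248],[635,442],[712,442],[640,157],[706,157]],60,165,3.4)
print([tuple(x) for x in np.round(u,1)])
for k in (9,3):
  R,t,r,sd=fit6([(c,P,u)],Ry(1.8635),[.4285,-.2525,.1])
w,x,y,z=s['orientation']; T=Ro.from_quat([x,y,z,w]).as_matrix()
print(R.round(4),t,r.round(2),sd)
print('yaw',np.arctan2(R[1,0],R[0,0]),'toolyaw',np.arctan2(T[1,1],T[0,1])+np.pi,'pitch up x',np.arcsin(R[2,0]),'roll',np.arcsin(R[2,1]))
print('tab in tool',T.T@(R@[-.049,0,.034]+t-s['eef_pos']), 'expected [0,0,-.008]')
E
```

```text
[(np.float64(80.8), np.float64(178.8)), (np.float64(74.4), np.float64(188.2)), (np.float64(268.2), np.float64(178.5)), (np.float64(245.5), np.float64(237.6)), (np.float64(269.9), np.float64(237.6)), (np.float64(246.4), np.float64(294.6)), (np.float64(269.1), np.float64(294.6)), (np.float64(247.9), np.float64(210.8)), (np.float64(267.3), np.float64(210.8))]
[[-0.2828 -0.9592  0.001 ]
 [ 0.9591 -0.2827 -0.0161]
 [ 0.0158 -0.0036  0.9999]] [ 0.42729386 -0.25305673  0.09840666] [[ 0.94  0.42]
 [-0.22 -0.42]
 [-0.44  1.34]
 [-0.34 -0.09]
 [ 1.47 -0.1 ]
 [-1.01  0.43]
 [ 1.18  0.34]
 [-1.12 -1.06]
 [-0.04 -1.03]] [0.01083284 0.01717376 0.00844569 0.00066066 0.00037749 0.00101686]
yaw 1.8575084690442591 toolyaw 1.864179636407077 pitch up x 0.015770458602798805 roll -0.003573168656185484
tab in tool [-0.0013573   0.00076386 -0.00296263] expected [0,0,-.008]
```

```bash
cat >> h.py <<'E'
N=[.5574,.1403,1.2835,0]
def nestw(x,y,z): return model(N,[[x,y,z]])[0]
def nestc(P):
    c,s=np.cos(N[2]),np.sin(N[2]); d=np.asarray(P)[...,:2]-N[:2]; return np.array([c*d[0]+s*d[1],-s*d[0]+c*d[1],P[2]])
E
python3 - <<'E'
from h import *
plan(nestw(-.225,0,.13),1.2865-np.pi); print(nestw(-.225,0,.1))
E
```

```text
t6.25 eef [ 0.4423 -0.2995  0.1287] yawy -1.2774 F [-0.65  0.24 -1.05] | d [ 0.3799 -0.6652 -0.0042] a [ 2.000e-04 -1.700e-03  3.678e-01] rows 3.7
[ 0.49364391 -0.07547804  0.1       ]
```

```bash
python3 -m crank '[{"dx":0.04,"dy":-0.06,"dz":-0.01,"ax":0,"ay":-0.002,"az":0.03,"jaw":0},{"dx":0.09,"dy":-0.16,"dz":-0.01,"ax":0,"ay":-0.002,"az":0.08,"jaw":0},{"dx":0.15,"dy":-0.26,"dz":-0.01,"ax":0,"ay":-0.002,"az":0.14,"jaw":0},{"dx":0.21,"dy":-0.36,"dz":-0.01,"ax":0,"ay":-0.002,"az":0.2,"jaw":0},{"dx":0.27,"dy":-0.47,"dz":-0.01,"ax":0,"ay":-0.002,"az":0.26,"jaw":0},{"dx":0.33,"dy":-0.57,"dz":-0.01,"ax":0,"ay":-0.002,"az":0.32,"jaw":0},{"dx":0.36,"dy":-0.63,"dz":-0.01,"ax":0,"ay":-0.002,"az":0.35,"jaw":0},{"dx":0.38,"dy":-0.665,"dz":-0.005,"ax":0,"ay":-0.002,"az":0.368,"jaw":0},{"dx":0.38,"dy":-0.665,"dz":-0.005,"ax":0,"ay":-0.002,"az":0.368,"jaw":0},{"dx":0.38,"dy":-0.665,"dz":-0.005,"ax":0,"ay":-0.002,"az":0.368,"jaw":0}]'; python3 - <<'E'
from h import *
plan(nestw(-.225,0,.085),1.2865-np.pi); print(nestc(bot.get_state()['eef_pos']))
c=imaging.calibration('wrist'); im=imaging.camera('wrist'); cv2.imwrite('pics/w6.png',im[:,:,::-1]);np.save('w6.npy',c,allow_pickle=True)
crop(imaging.camera('side'),150,140,330,280,4,'pics/s6.png')
E
```

```text
t: 7.5
eef_pos: [0.4932, -0.0759, 0.1297]
orientation: [0.0, 0.99, -0.142, -0.001]
wrist_force: [0.5, -0.1, -1.5]
opening: 0.0117
t7.50 eef [ 0.4932 -0.0759  0.1297] yawy -1.8549 F [ 0.54 -0.11 -1.54] | d [ 0.0012 -0.0018  0.149 ] a [0.0007 0.001  0.0001] rows 0.7
[-0.22548197  0.00028807  0.12969903]
```

View pics/s6.png

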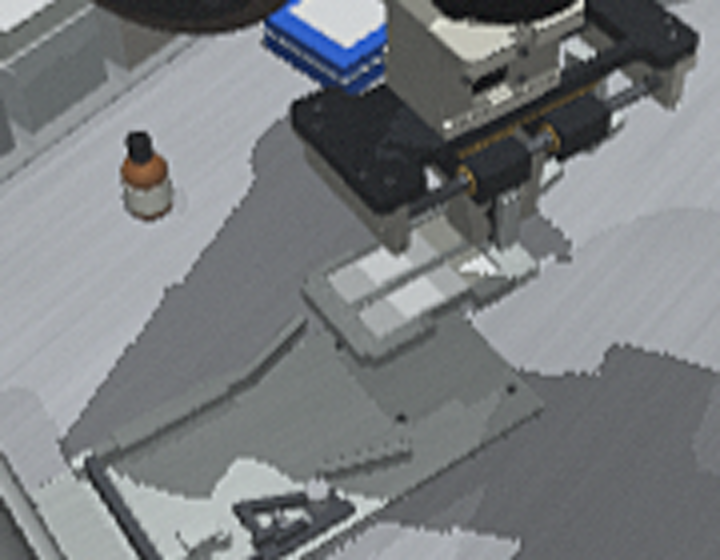

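View pics/w6.png

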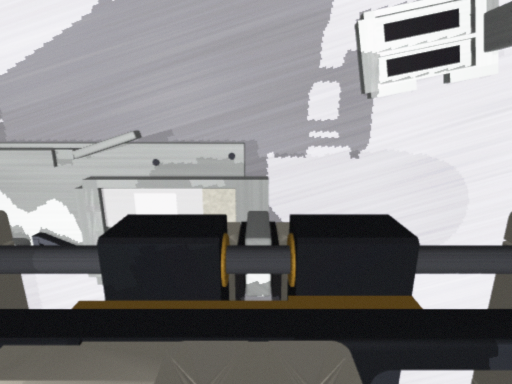

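```bash
python3 -m crank '[{"dx":0.001,"dy":-0.002,"dz":0.06,"ax":0.001,"ay":0.001,"az":0,"jaw":0},{"dx":0.001,"dy":-0.002,"dz":0.12,"ax":0.001,"ay":0.001,"az":0,"jaw":0},{"dx":0.001,"dy":-0.002,"dz":0.17,"ax":0.001,"ay":0.001,"az":0,"jaw":0},{"dx":0.001,"dy":-0.002,"dz":0.19,"ax":0.001,"ay":0.001,"az":0,"jaw":0},{"dx":0.001,"dy":-0.002,"dz":0.19,"ax":0.001,"ay":0.001,"az":0,"jaw":0}]'; python3 - <<'E'
from h import *
plan(nestw(-.225,0,.068),1.2865-np.pi); print(nestc(bot.get_state()['eef_pos']))
c=imaging.calibration('wrist'); im=imaging.camera('wrist'); cv2.imwrite('pics/w7.png',im[:,:,::-1]);np.save('w7.npy',c,allow_pickle=True)
crop(im,0,120,290,310,2.7,'pics/w7a.png')
crop(imaging.camera('side'),150,140,330,280,4,'pics/s7.png')
E
```

```text
t: 8.22
eef_pos: [0.4937, -0.0758, 0.0728]
orientation: [-0.0, 0.99, -0.142, 0.0]
wrist_force: [0.6, 0.3, -1.2]
opening: 0.0118
t8.22 eef [ 0.4937 -0.0758  0.0728] yawy -1.8558 F [ 0.62  0.26 -1.2 ] | d [-0.0005 -0.0009  0.0159] a [-0.0003 -0.     -0.0005] rows 0.1
[-2.25263508e-01 -1.47312995e-04  7.27697330e-02]
```

View pics/s7.png

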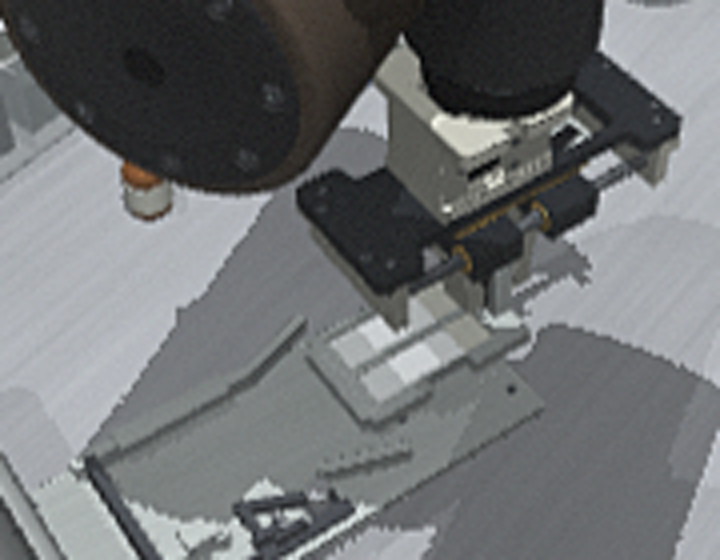

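View pics/w7a.png

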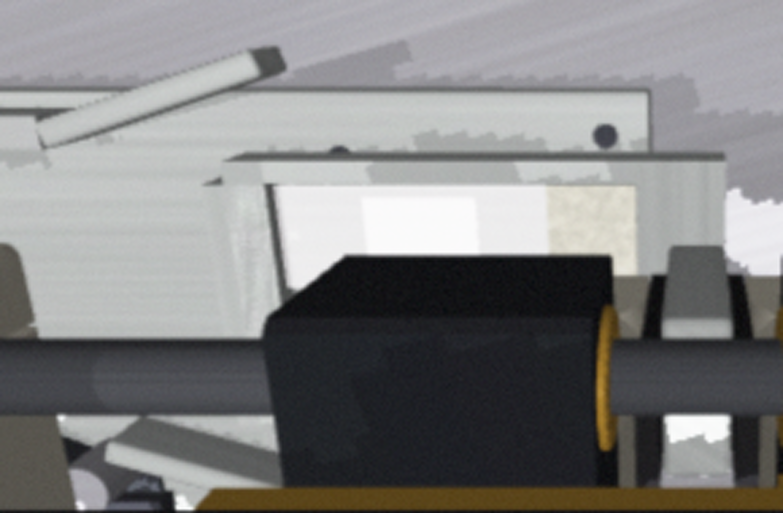

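```bash
python3 - <<'E'
from h import *
c=np.load('w7.npy',allow_pickle=True).item()
for n,p,z in [('plateRR',(650,90),.04),('plateR',(400,89),.04),('plateR',(300,89),.04),('trayRR',(725,160),.0553),('trayRmid',(450,160),.0553),('trayRF',(228,161),.0553),('trayRRbot',(725,153),.0453),('trayRFbot',(240,154),.0453),('guide kink base',(42,147),.055)]:
    print(n,nestc(onz(c,*cr([p],0,120,2.7)[0],z)).round(4))
E
```

```text
plateRR [-0.2152 -0.0459  0.04  ]
plateR [-0.16   -0.0459  0.04  ]
plateR [-0.138  -0.0459  0.04  ]
trayRR [-0.2314 -0.0335  0.0553]
trayRmid [-0.1746 -0.0333  0.0553]
trayRF [-0.1287 -0.033   0.0553]
trayRRbot [-0.2318 -0.0328  0.0453]
trayRFbot [-0.1257 -0.0323  0.0453]
guide kink base [-0.0906 -0.0357  0.055 ]
```

```bash
python3 -m crank '[{"dx":0.002,"dy":0,"dz":0.008,"ax":0,"ay":0,"az":0.002,"jaw":0},{"dx":0.002,"dy":0,"dz":0.014,"ax":0,"ay":0,"az":0.002,"jaw":0},{"dx":0.002,"dy":0,"dz":0.017,"ax":0,"ay":0,"az":0.002,"jaw":0},{"dx":0.002,"dy":0,"dz":0.018,"ax":0,"ay":0,"az":0.002,"jaw":0},{"dx":0.002,"dy":0,"dz":0.018,"ax":0,"ay":0,"az":0.002,"jaw":0}]'; python3 - <<'E'
from h import *
s=bot.get_state();print(s['wrist_force'],s['ft_torque'])
plan(nestw(-.18,-.0006,.0672),1.2835-np.pi); print(nestc(bot.get_state()['eef_pos']))
E
```

```text
t: 8.95
eef_pos: [0.4948, -0.0758, 0.068]
orientation: [-0.0, 0.99, -0.143, 0.001]
wrist_force: [-0.2, 0.1, -1.8]
opening: 0.0118
[-0.22817801  0.09930925 -1.76770249] [-0.11617745  0.04703394  0.04129928]
t8.95 eef [ 0.4948 -0.0758  0.068 ] yawy -1.8587 F [-0.23  0.1  -1.77] | d [-0.0021 -0.1498  0.0029] a [-0.0006 -0.0008 -0.0004] rows 0.7
[-0.22492836 -0.00120661  0.0680321 ]
```

```bash
python3 -m crank '[{"dx":-0.001,"dy":0,"dz":0.002,"ax":0,"ay":0,"az":0,"jaw":0},{"dx":-0.001,"dy":0,"dz":0.003,"ax":0,"ay":0,"az":0,"jaw":0},{"dx":-0.001,"dy":0,"dz":0.004,"ax":0,"ay":0,"az":0,"jaw":0}]'; python3 - <<'E'
from h import *
for i in range(2):
  s=bot.get_state();print(s['t'],s['wrist_force'],s['ft_torque'])
plan(nestw(-.18,-.0008,.0672),1.2835-np.pi); print(nestc(bot.get_state()['eef_pos']))
E
```

```text
t: 9.32
eef_pos: [0.4947, -0.0757, 0.0675]
orientation: [-0.0, 0.99, -0.143, 0.001]
wrist_force: [-4.2, 0.5, 10.3]
opening: 0.0119
9.325 [-4.15979974  0.54048764 10.26919031] [ 0.38422526  1.39461164 -0.01095459]
9.325 [-4.15979974  0.54048764 10.26919031] [ 0.38422526  1.39461164 -0.01095459]
t9.32 eef [ 0.4947 -0.0757  0.0675] yawy -1.8584 F [-4.16  0.54 10.27] | d [-0.0009 -0.1498  0.0013] a [-0.0006 -0.0011 -0.0002] rows 0.7
[-0.22494392 -0.00105888  0.06754721]
```

```bash
python3 -m crank '[{"dx":0,"dy":0,"dz":-0.0015,"ax":0,"ay":0,"az":0,"jaw":0},{"dx":0,"dy":0,"dz":-0.0015,"ax":0,"ay":0,"az":0,"jaw":0}]'; python3 - <<'E'
from h import *
s=bot.get_state();print(s['t'],s['wrist_force'],s['ft_torque'],s['eef_pos'])
E
```

```text
t: 9.57
eef_pos: [0.4947, -0.0757, 0.0679]
orientation: [-0.0, 0.99, -0.143, 0.001]
wrist_force: [-0.5, 0.4, -0.6]
opening: 0.0116
9.575 [-0.46632586  0.35229198 -0.57544978] [-0.08212403  0.05452193 -0.00025354] [ 0.49466536 -0.07568124  0.06794876]
```

```bash
python3 -m crank '[{"dx":0,"dy":-0.02,"dz":0,"ax":0,"ay":0,"az":0,"jaw":0},{"dx":0,"dy":-0.045,"dz":0,"ax":0,"ay":0,"az":0,"jaw":0},{"dx":0,"dy":-0.07,"dz":0,"ax":0,"ay":0,"az":0,"jaw":0},{"dx":0,"dy":-0.09,"dz":0,"ax":0,"ay":0,"az":0,"jaw":0},{"dx":0,"dy":-0.1,"dz":0,"ax":0,"ay":0,"az":0,"jaw":0},{"dx":0,"dy":-0.1,"dz":0,"ax":0,"ay":0,"az":0,"jaw":0}]'; cat >> h.py <<'E'
def st():
    s=bot.get_state(); c,sn=np.cos(N[2]),np.sin(N[2]); f=s['wrist_force']; 
    print('t',s['t'],'nest',(nestc(s['eef_pos'])*1e3).round(2),'F nest',np.round([c*f[0]+sn*f[1],-sn*f[0]+c*f[1],f[2]],2),'T',np.round(s['ft_torque'],2),'op',round(s['opening'],4))
E
python3 - <<'E'
from h import *
st(); plan(nestw(-.17,-.0008,.0675),1.2835-np.pi)
im=imaging.camera('wrist'); crop(im,0,120,290,310,2.7,'pics/w8a.png')
E
```

```text
t: 10.32
eef_pos: [0.5032, -0.0467, 0.068]
orientation: [-0.0, 0.99, -0.143, 0.001]
wrist_force: [-0.0, 0.1, -0.6]
opening: 0.0119
t 10.325 nest [-194.66   -1.01   67.96] F nest [ 0.1   0.03 -0.58] T [-0.06  0.06 -0.02] op 0.0119
t10.32 eef [ 0.5032 -0.0467  0.068 ] yawy -1.858 F [-0.    0.1  -0.58] | d [-0.0007 -0.0822  0.0016] a [-0.0007 -0.0011  0.0001] rows 0.4
```

View pics/w8a.png

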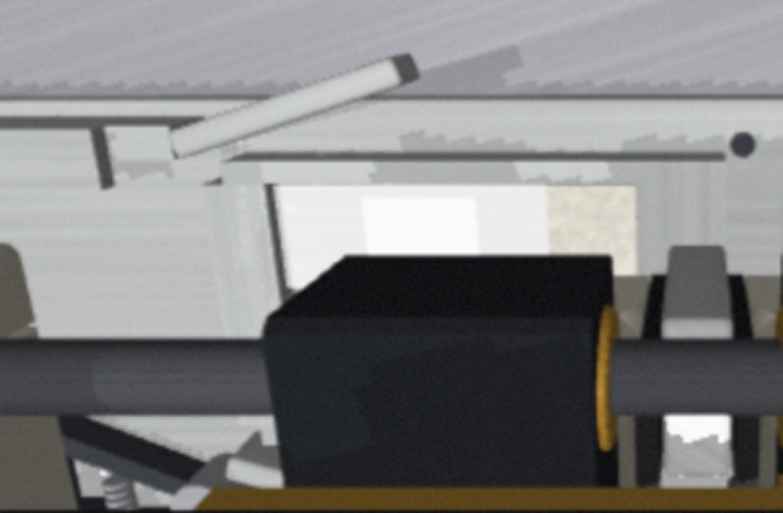

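```bash
python3 -m crank '[{"dx":0,"dy":-0.01,"dz":0,"ax":0,"ay":0,"az":0,"jaw":0},{"dx":0,"dy":-0.023,"dz":0,"ax":0,"ay":0,"az":0,"jaw":0},{"dx":0,"dy":-0.036,"dz":0,"ax":0,"ay":0,"az":0,"jaw":0},{"dx":0,"dy":-0.05,"dz":0,"ax":0,"ay":0,"az":0,"jaw":0},{"dx":0,"dy":-0.05,"dz":0,"ax":0,"ay":0,"az":0,"jaw":0}]';
python3 - <<'E'
from h import *
st(); plan(nestw(-.16,-.0008,.0675),1.2835-np.pi)
E
```

```text
t: 11.0
eef_pos: [0.5075, -0.0321, 0.068]
orientation: [-0.0, 0.99, -0.143, 0.001]
wrist_force: [-0.0, 0.3, -2.4]
opening: 0.0118
t 11.0 nest [-179.48   -1.02   67.98] F nest [ 0.28  0.1  -2.37] T [-0.08 -0.    0.04] op 0.0118
t11.00 eef [ 0.5075 -0.0321  0.068 ] yawy -1.8578 F [-0.02  0.29 -2.37] | d [-0.0007 -0.0649  0.0017] a [-0.0007 -0.0011  0.0002] rows 0.3
```

```bash
python3 -m crank '[{"dx":0,"dy":-0.012,"dz":0,"ax":0,"ay":0,"az":0,"jaw":0},{"dx":0,"dy":-0.024,"dz":0,"ax":0,"ay":0,"az":0,"jaw":0},{"dx":0,"dy":-0.036,"dz":0,"ax":0,"ay":0,"az":0,"jaw":0},{"dx":0,"dy":-0.05,"dz":0,"ax":0,"ay":0,"az":0,"jaw":0},{"dx":0,"dy":-0.05,"dz":0,"ax":0,"ay":0,"az":0,"jaw":0}]';
python3 - <<'E'
from h import *
st(); plan(nestw(-.15,-.0008,.0675),1.2835-np.pi)
E
```

```text
t: 11.62
eef_pos: [0.5119, -0.0175, 0.068]
orientation: [-0.0, 0.99, -0.143, 0.001]
wrist_force: [-0.1, -0.6, -1.3]
opening: 0.0122
t 11.625 nest [-164.18   -1.06   68.  ] F nest [-0.6  -0.04 -1.26] T [-0.11  0.02 -0.01] op 0.0122
t11.62 eef [ 0.5119 -0.0175  0.068 ] yawy -1.8574 F [-0.13 -0.58 -1.26] | d [-0.0008 -0.0473  0.0017] a [-0.0007 -0.0012  0.0005] rows 0.2
```

```bash
python3 -m crank '[{"dx":0,"dy":-0.007,"dz":0,"ax":0,"ay":0,"az":0,"jaw":0},{"dx":0,"dy":-0.014,"dz":0,"ax":0,"ay":0,"az":0,"jaw":0},{"dx":0,"dy":-0.021,"dz":0,"ax":0,"ay":0,"az":0,"jaw":0},{"dx":0,"dy":-0.027,"dz":0,"ax":0,"ay":0,"az":0,"jaw":0}]';
python3 - <<'E'
from h import *
st()
im=imaging.camera('wrist'); crop(im,0,120,290,310,2.7,'pics/w9a.png')
E
```

```text
t: 12.12
eef_pos: [0.5142, -0.0095, 0.068]
orientation: [-0.0, 0.99, -0.143, 0.001]
wrist_force: [0.3, 0.6, -0.5]
opening: 0.0121
t 12.125 nest [-155.93   -1.07   68.  ] F nest [ 0.62 -0.15 -0.51] T [-0.11  0.06 -0.04] op 0.0121
```

View pics/w9a.png

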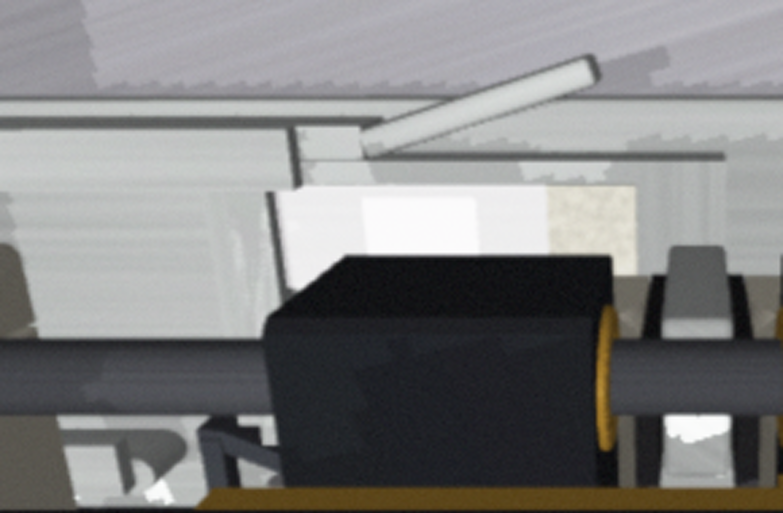

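```bash
python3 -m crank '[{"dx":0,"dy":-0.007,"dz":0,"ax":0,"ay":0,"az":0,"jaw":0},{"dx":0,"dy":-0.014,"dz":0,"ax":0,"ay":0,"az":0,"jaw":0},{"dx":0,"dy":-0.02,"dz":0,"ax":0,"ay":0,"az":0,"jaw":0}]';
python3 -c "
from h import *
st()"
python3 -m crank '[{"dx":0,"dy":-0.007,"dz":0,"ax":0,"ay":0,"az":0,"jaw":0},{"dx":0,"dy":-0.014,"dz":0,"ax":0,"ay":0,"az":0,"jaw":0},{"dx":0,"dy":-0.02,"dz":0,"ax":0,"ay":0,"az":0,"jaw":0}]';
python3 -c "
from h import *
st()"
```

```text
t: 12.55
eef_pos: [0.5162, -0.0037, 0.0681]
orientation: [-0.0, 0.99, -0.143, 0.001]
wrist_force: [0.8, -2.8, -1.6]
opening: 0.0119
t 12.55 nest [-149.78   -1.3    68.11] F nest [-2.44 -1.52 -1.58] T [-0.94 -0.34 -0.05] op 0.0119
t: 12.92
eef_pos: [0.5182, 0.0022, 0.0682]
orientation: [-0.0, 0.99, -0.143, 0.001]
wrist_force: [0.4, -1.7, -1.5]
opening: 0.0119
t 12.925 nest [-143.52   -1.53   68.19] F nest [-1.5  -0.88 -1.45] T [-0.76 -0.66 -0.13] op 0.0119
```

```bash
python3 -m crank '[{"dx":-0.001,"dy":-0.007,"dz":0.001,"ax":0,"ay":0,"az":0,"jaw":0},{"dx":-0.001,"dy":-0.014,"dz":0.001,"ax":0,"ay":0,"az":0,"jaw":0},{"dx":-0.001,"dy":-0.021,"dz":0.001,"ax":0,"ay":0,"az":0,"jaw":0},{"dx":-0.001,"dy":-0.028,"dz":0.001,"ax":0,"ay":0,"az":0,"jaw":0}]';
python3 -c "
from h import *
st()"
python3 -m crank '[{"dx":0,"dy":-0.007,"dz":0.001,"ax":0,"ay":0,"az":0,"jaw":0},{"dx":0,"dy":-0.014,"dz":0.001,"ax":0,"ay":0,"az":0,"jaw":0},{"dx":0,"dy":-0.021,"dz":0.001,"ax":0,"ay":0,"az":0,"jaw":0},{"dx":0,"dy":-0.028,"dz":0.001,"ax":0,"ay":0,"az":0,"jaw":0}]';
python3 -c "
from h import *
st()"
```

```text
t: 13.42
eef_pos: [0.5204, 0.0106, 0.0679]
orientation: [-0.0, 0.99, -0.143, 0.001]
wrist_force: [2.7, -2.5, -1.9]
opening: 0.0121
t 13.425 nest [-134.93   -1.24   67.91] F nest [-1.61 -3.33 -1.9 ] T [-0.79 -0.68 -0.16] op 0.0121
t: 13.92
eef_pos: [0.5228, 0.0187, 0.0676]
orientation: [-0.0, 0.99, -0.143, 0.001]
wrist_force: [1.3, -1.9, -1.2]
opening: 0.0118
t 13.925 nest [-126.39   -1.26   67.63] F nest [-1.44 -1.74 -1.18] T [-0.81 -0.64 -0.18] op 0.0118
```

```bash
python3 -m crank '[{"dx":0,"dy":-0.007,"dz":0,"ax":0,"ay":0,"az":0,"jaw":0},{"dx":0,"dy":-0.014,"dz":0,"ax":0,"ay":0,"az":0,"jaw":0},{"dx":0,"dy":-0.021,"dz":0,"ax":0,"ay":0,"az":0,"jaw":0},{"dx":0,"dy":-0.026,"dz":0,"ax":0,"ay":0,"az":0,"jaw":0}]';
python3 - <<'E'
from h import *
st()
im=imaging.camera('wrist'); crop(im,0,120,290,310,2.7,'pics/w10a.png')
im=imaging.camera('scene'); crop(im,240,90,400,200,5,'pics/c10.png')
E
```

```text
t: 14.42
eef_pos: [0.525, 0.0263, 0.0676]
orientation: [-0.0, 0.99, -0.143, 0.001]
wrist_force: [1.7, -1.9, -1.5]
opening: 0.0118
t 14.425 nest [-118.46   -1.23   67.63] F nest [-1.32 -2.18 -1.5 ] T [-0.89 -0.72 -0.13] op 0.0118
```

View pics/w10a.png

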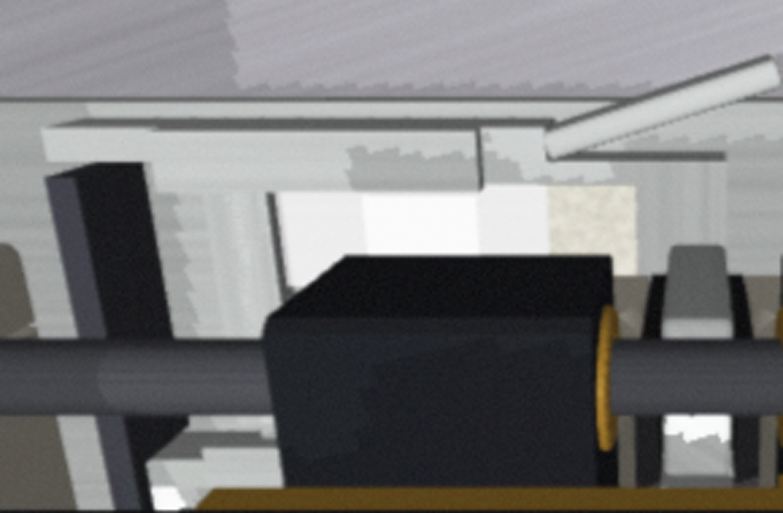

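View pics/c10.png

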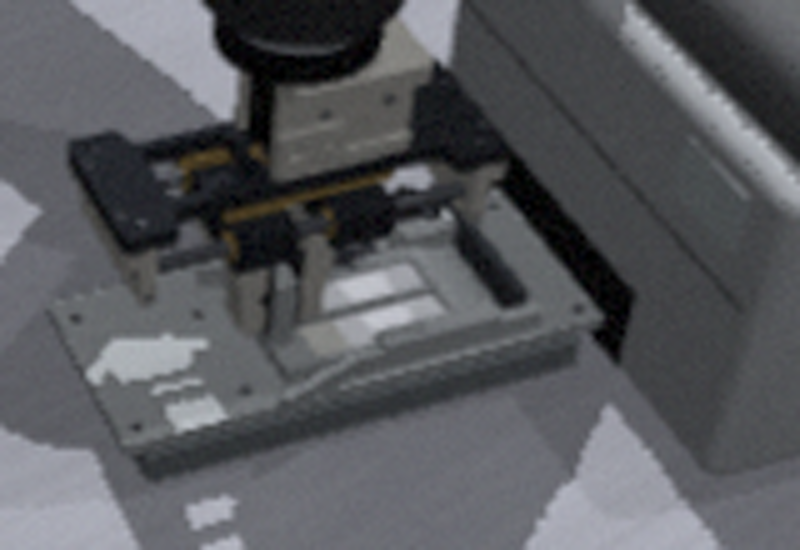

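```bash
python3 -m crank '[{"dx":0,"dy":-0.0035,"dz":0,"ax":0,"ay":0,"az":0,"jaw":0},{"dx":0,"dy":-0.007,"dz":0,"ax":0,"ay":0,"az":0,"jaw":0}]';
python3 -c "
from h import *
st()"
python3 -m crank '[{"dx":0,"dy":-0.003,"dz":0,"ax":0,"ay":0,"az":0,"jaw":0},{"dx":0,"dy":-0.006,"dz":0,"ax":0,"ay":0,"az":0,"jaw":0}]';
python3 -c "
from h import *
st()"
```

```text
t: 14.78
eef_pos: [0.5257, 0.0284, 0.0676]
orientation: [-0.0, 0.99, -0.143, 0.001]
wrist_force: [2.9, -1.2, -0.8]
opening: 0.0116
t 14.775 nest [-116.27   -1.26   67.62] F nest [-0.34 -3.1  -0.75] T [-0.86 -0.66 -0.1 ] op 0.0116
t: 15.02
eef_pos: [0.5262, 0.0302, 0.0676]
orientation: [-0.0, 0.99, -0.143, 0.001]
wrist_force: [1.3, -1.5, -1.1]
opening: 0.0118
t 15.025 nest [-114.43   -1.25   67.64] F nest [-1.03 -1.66 -1.13] T [-0.84 -0.68 -0.12] op 0.0118
```

```bash
python3 -m crank '[{"dx":0,"dy":-0.002,"dz":0,"ax":0,"ay":0,"az":0,"jaw":0},{"dx":0,"dy":-0.004,"dz":0,"ax":0,"ay":0,"az":0,"jaw":0}]';
python3 -c "
from h import *
st()"
python3 -m crank '[{"dx":0,"dy":-0.002,"dz":0,"ax":0,"ay":0,"az":0,"jaw":0},{"dx":0,"dy":-0.004,"dz":0,"ax":0,"ay":0,"az":0,"jaw":0}]';
python3 -c "
from h import *
st()"
python3 -m crank '[{"dx":0,"dy":-0.002,"dz":0,"ax":0,"ay":0,"az":0,"jaw":0},{"dx":0,"dy":-0.004,"dz":0,"ax":0,"ay":0,"az":0,"jaw":0}]';
python3 -c "
from h import *
st()"
```

```text
t: 15.28
eef_pos: [0.5265, 0.0314, 0.0676]
orientation: [-0.0, 0.99, -0.143, 0.001]
wrist_force: [1.6, -2.7, -0.6]
opening: 0.0118
t 15.275 nest [-113.22   -1.23   67.63] F nest [-2.12 -2.33 -0.6 ] T [-0.79 -0.66 -0.1 ] op 0.0118
t: 15.52
eef_pos: [0.5269, 0.0326, 0.0676]
orientation: [-0.0, 0.99, -0.143, 0.001]
wrist_force: [1.9, -2.4, -1.0]
opening: 0.0117
t 15.525 nest [-111.94   -1.24   67.63] F nest [-1.78 -2.52 -1.04] T [-0.8  -0.64 -0.13] op 0.0117
t: 15.78
eef_pos: [0.5272, 0.0338, 0.0676]
orientation: [-0.0, 0.99, -0.143, 0.001]
wrist_force: [1.3, -1.9, -1.1]
opening: 0.012
t 15.775 nest [-110.73   -1.25   67.64] F nest [-1.44 -1.76 -1.06] T [-0.76 -0.64 -0.11] op 0.012
```

```bash
python3 -m crank '[{"dx":0,"dy":-0.002,"dz":0,"ax":0,"ay":0,"az":0,"jaw":0},{"dx":0,"dy":-0.004,"dz":0,"ax":0,"ay":0,"az":0,"jaw":0}]';
python3 -c "
from h import *
st()"
python3 -m crank '[{"dx":0,"dy":-0.002,"dz":0,"ax":0,"ay":0,"az":0,"jaw":0},{"dx":0,"dy":-0.004,"dz":0,"ax":0,"ay":0,"az":0,"jaw":0}]';
python3 -c "
from h import *
st()
im=imaging.camera('wrist'); crop(im,0,120,290,310,2.7,'pics/w11a.png')"
```

```text
t: 16.02
eef_pos: [0.5276, 0.035, 0.0676]
orientation: [-0.0, 0.99, -0.143, 0.001]
wrist_force: [2.2, -2.1, -1.8]
opening: 0.0117
t 16.025 nest [-109.47   -1.23   67.64] F nest [-1.43 -2.67 -1.75] T [-0.76 -0.71 -0.09] op 0.0117
t: 16.27
eef_pos: [0.5279, 0.0362, 0.0676]
orientation: [-0.0, 0.99, -0.143, 0.001]
wrist_force: [2.2, -2.2, -2.0]
opening: 0.0119
t 16.275 nest [-108.22   -1.24   67.64] F nest [-1.53 -2.7  -1.99] T [-0.83 -0.7  -0.07] op 0.0119
```

View pics/w11a.png

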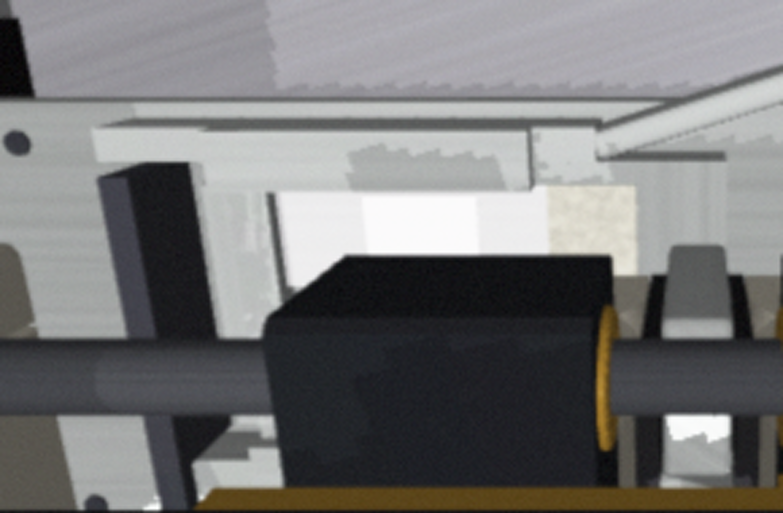

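```bash
python3 -m crank '[{"dx":0,"dy":-0.0015,"dz":0,"ax":0,"ay":0,"az":0,"jaw":0},{"dx":0,"dy":-0.003,"dz":0,"ax":0,"ay":0,"az":0,"jaw":0}]';
python3 -c "
from h import *
st()"
python3 -m crank '[{"dx":0,"dy":-0.0015,"dz":0,"ax":0,"ay":0,"az":0,"jaw":0},{"dx":0,"dy":-0.003,"dz":0,"ax":0,"ay":0,"az":0,"jaw":0}]';
python3 -c "
from h import *
st()"
```

```text
t: 16.58
eef_pos: [0.5282, 0.0371, 0.0676]
orientation: [-0.0, 0.99, -0.143, 0.001]
wrist_force: [2.5, -2.6, -1.6]
opening: 0.0119
t 16.575 nest [-107.23   -1.25   67.64] F nest [-1.83 -3.13 -1.62] T [-0.82 -0.69 -0.1 ] op 0.0119
t: 16.82
eef_pos: [0.5285, 0.038, 0.0676]
orientation: [-0.0, 0.99, -0.143, 0.001]
wrist_force: [1.2, -1.6, -0.8]
opening: 0.0114
t 16.825 nest [-106.34   -1.25   67.64] F nest [-1.16 -1.64 -0.77] T [-0.75 -0.66 -0.15] op 0.0114
```

```bash
python3 -m crank '[{"dx":0,"dy":-0.0015,"dz":0,"ax":0,"ay":0,"az":0,"jaw":0},{"dx":0,"dy":-0.003,"dz":0,"ax":0,"ay":0,"az":0,"jaw":0}]';
python3 -c "
from h import *
st()"
python3 -m crank '[{"dx":0,"dy":-0.0015,"dz":0,"ax":0,"ay":0,"az":0,"jaw":0},{"dx":0,"dy":-0.003,"dz":0,"ax":0,"ay":0,"az":0,"jaw":0}]';
python3 -c "
from h import *
st()"
python3 -m crank '[{"dx":0,"dy":-0.0015,"dz":0,"ax":0,"ay":0,"az":0,"jaw":0},{"dx":0,"dy":-0.003,"dz":0,"ax":0,"ay":0,"az":0,"jaw":0}]';
python3 -c "
from h import *
st()"
```

```text
t: 17.08
eef_pos: [0.5287, 0.0389, 0.0676]
orientation: [-0.0, 0.99, -0.143, 0.001]
wrist_force: [1.4, -0.9, -1.4]
opening: 0.0117
t 17.075 nest [-105.38   -1.26   67.63] F nest [-0.42 -1.59 -1.39] T [-0.84 -0.68 -0.13] op 0.0117
t: 17.32
eef_pos: [0.529, 0.0398, 0.0676]
orientation: [-0.001, 0.99, -0.143, 0.001]
wrist_force: [1.2, -1.5, -1.4]
opening: 0.0119
t 17.325 nest [-104.41   -1.24   67.6 ] F nest [-1.06 -1.58 -1.39] T [-0.7  -0.69 -0.09] op 0.0119
t: 17.58
eef_pos: [0.5293, 0.0407, 0.0676]
orientation: [-0.001, 0.99, -0.143, 0.001]
wrist_force: [2.0, -1.8, -0.8]
opening: 0.0117
t 17.575 nest [-103.47   -1.24   67.63] F nest [-1.18 -2.48 -0.8 ] T [-0.71 -0.7  -0.12] op 0.0117
```

```bash
python3 -m crank '[{"dx":0,"dy":-0.0015,"dz":0,"ax":0,"ay":0,"az":0,"jaw":0},{"dx":0,"dy":-0.003,"dz":0,"ax":0,"ay":0,"az":0,"jaw":0}]';
python3 -c "
from h import *
st()"
python3 -m crank '[{"dx":0,"dy":-0.0015,"dz":0,"ax":0,"ay":0,"az":0,"jaw":0},{"dx":0,"dy":-0.003,"dz":0,"ax":0,"ay":0,"az":0,"jaw":0}]';
python3 -c "
from h import *
st()"
```

```text
t: 17.82
eef_pos: [0.5295, 0.0416, 0.0676]
orientation: [-0.001, 0.99, -0.143, 0.001]
wrist_force: [1.3, -1.8, -1.6]
opening: 0.012
t 17.825 nest [-102.56   -1.22   67.62] F nest [-1.41 -1.72 -1.57] T [-0.67 -0.58 -0.12] op 0.012
t: 18.08
eef_pos: [0.5297, 0.0425, 0.0676]
orientation: [-0.0, 0.99, -0.143, 0.001]
wrist_force: [0.4, -0.5, 0.3]
opening: 0.0118
t 18.075 nest [-101.66   -1.12   67.61] F nest [-0.37 -0.48  0.29] T [-0.33 -0.09 -0.  ] op 0.0118
```

```bash
python3 -m crank '[{"dx":0,"dy":-0.0015,"dz":0,"ax":0,"ay":0,"az":0,"jaw":0},{"dx":0,"dy":-0.002,"dz":0,"ax":0,"ay":0,"az":0,"jaw":0}]';
python3 -c "
from h import *
st()"
python3 -m crank '[{"dx":0,"dy":-0.0015,"dz":0,"ax":0,"ay":0,"az":0,"jaw":0},{"dx":0,"dy":-0.002,"dz":0,"ax":0,"ay":0,"az":0,"jaw":0}]';
python3 -c "
from h import *
st()
im=imaging.camera('wrist'); crop(im,0,120,290,310,2.7,'pics/w12a.png')"
```

```text
t: 18.32
eef_pos: [0.5295, 0.043, 0.0676]
orientation: [-0.0, 0.99, -0.143, 0.001]
wrist_force: [-0.9, -0.8, 0.6]
opening: 0.012
t 18.325 nest [-101.16   -0.85   67.61] F nest [-1.05  0.62  0.61] T [-0.56  0.1   0.03] op 0.012
t: 18.58
eef_pos: [0.5296, 0.0436, 0.0676]
orientation: [-0.0, 0.99, -0.143, 0.001]
wrist_force: [-1.5, -2.2, 0.4]
opening: 0.0121
t 18.575 nest [-100.62   -0.76   67.64] F nest [-2.5   0.77  0.44] T [-0.57  0.13 -0.05] op 0.0121
```

View pics/w12a.png

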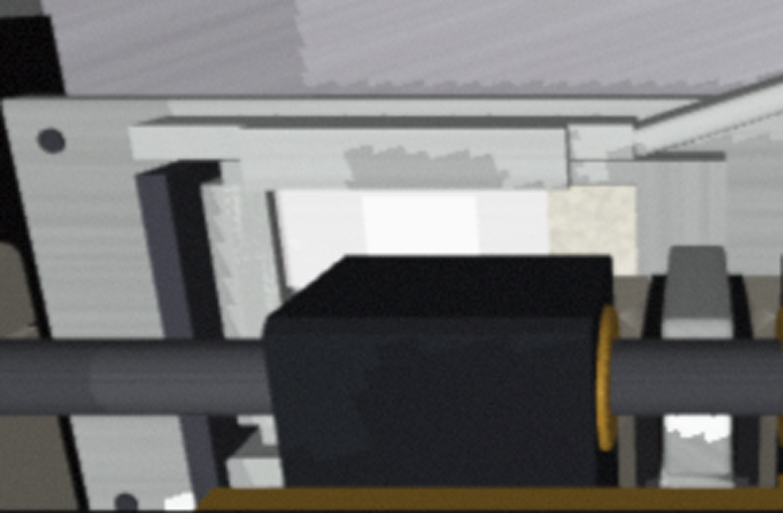

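```bash
python3 -m crank '[{"dx":0,"dy":-0.001,"dz":0,"ax":0,"ay":0,"az":0,"jaw":0},{"dx":0,"dy":-0.002,"dz":0,"ax":0,"ay":0,"az":0,"jaw":0}]';
python3 -c "
from h import *
st()"
```

```text
t: 18.88
eef_pos: [0.5297, 0.0438, 0.0676]
orientation: [-0.0, 0.99, -0.143, 0.001]
wrist_force: [0.5, -4.7, 1.3]
opening: 0.012
t 18.875 nest [-100.39   -0.73   67.63] F nest [-4.34 -1.83  1.34] T [-1.86 -0.06 -0.05] op 0.012
```

```bash
python3 -m crank '[{"dx":0,"dy":-0.001,"dz":0,"ax":0,"ay":0,"az":0,"jaw":0},{"dx":0,"dy":-0.0015,"dz":0,"ax":0,"ay":0,"az":0,"jaw":0}]';
python3 -c "
from h import *
st()"
```

```text
t: 19.12
eef_pos: [0.5296, 0.0438, 0.0676]
orientation: [0.0, 0.99, -0.143, 0.001]
wrist_force: [-0.2, -6.7, 0.7]
opening: 0.0117
t 19.125 nest [-100.41   -0.71   67.63] F nest [-6.52 -1.72  0.71] T [-2.1  -0.09 -0.05] op 0.0117
```

```bash
python3 -m crank '[{"dx":0,"dy":0.003,"dz":0,"ax":0,"ay":0,"az":0,"jaw":0},{"dx":0,"dy":0.005,"dz":0,"ax":0,"ay":0,"az":0,"jaw":0}]';
python3 -c "
from h import *
st()"
```

```text
t: 19.38
eef_pos: [0.5294, 0.0428, 0.0676]
orientation: [-0.0, 0.99, -0.143, 0.001]
wrist_force: [-0.7, 1.0, -0.2]
opening: 0.0121
t 19.375 nest [-101.39   -0.8    67.64] F nest [ 0.81  0.93 -0.22] T [ 0.16 -0.09 -0.  ] op 0.0121
```

```bash
python3 -m crank '[{"dx":0,"dy":0.001,"dz":0,"ax":0,"ay":0,"az":0,"jaw":0},{"dx":0,"dy":0.002,"dz":0,"ax":0,"ay":0,"az":0,"jaw":0}]';
python3 -c "
from h import *
st()"
```

```text
t: 19.62
eef_pos: [0.5294, 0.0425, 0.0677]
orientation: [-0.0, 0.99, -0.143, 0.001]
wrist_force: [0.1, 0.2, 0.5]
opening: 0.012
t 19.625 nest [-101.75   -0.86   67.66] F nest [ 0.22 -0.02  0.52] T [ 0.1  -0.04  0.08] op 0.012
```

```bash
python3 -m crank '[{"dx":0,"dy":0.001,"dz":0,"ax":0,"ay":0,"az":0,"jaw":0},{"dx":0,"dy":0.002,"dz":0,"ax":0,"ay":0,"az":0,"jaw":0}]';
python3 -c "
from h import *
st()"
```

```text
t: 19.88
eef_pos: [0.5292, 0.042, 0.0676]
orientation: [-0.0, 0.99, -0.143, 0.001]
wrist_force: [-0.2, 0.5, -0.2]
opening: 0.0119
t 19.875 nest [-102.28   -0.85   67.62] F nest [ 0.43  0.37 -0.24] T [ 0.18 -0.06 -0.02] op 0.0119
```

```bash
python3 -m crank '[{"dx":0,"dy":0.001,"dz":0,"ax":0,"ay":0,"az":0,"jaw":0},{"dx":0,"dy":0.0015,"dz":0,"ax":0,"ay":0,"az":0,"jaw":0}]';
python3 -c "
from h import *
st()"
```

```text
t: 20.12
eef_pos: [0.5292, 0.0417, 0.0676]
orientation: [-0.0, 0.99, -0.143, 0.001]
wrist_force: [-0.4, 2.0, -1.0]
opening: 0.0119
t 20.125 nest [-102.59   -0.88   67.63] F nest [ 1.82  0.99 -1.04] T [ 0.71 -0.    0.03] op 0.0119
```

```bash
python3 -m crank '[{"dx":0,"dy":0.0015,"dz":0,"ax":0,"ay":0,"az":0,"jaw":0},{"dx":0,"dy":0.0015,"dz":0,"ax":0,"ay":0,"az":0,"jaw":0},{"dx":0,"dy":0.0015,"dz":0,"ax":0,"ay":0,"az":0,"jaw":0}]';
python3 -c "
from h import *
st()"
```

```text
t: 20.5
eef_pos: [0.5292, 0.0415, 0.0676]
orientation: [-0.001, 0.99, -0.143, 0.001]
wrist_force: [-0.0, 4.8, -1.5]
opening: 0.0119
t 20.5 nest [-102.69   -0.97   67.65] F nest [ 4.55  1.38 -1.53] T [ 1.58 -0.02 -0.03] op 0.0119
```

```bash
python3 -m crank '[{"dx":0,"dy":0.002,"dz":0,"ax":0,"ay":0,"az":0,"jaw":0},{"dx":0,"dy":0.002,"dz":0,"ax":0,"ay":0,"az":0,"jaw":0},{"dx":0,"dy":0.002,"dz":0,"ax":0,"ay":0,"az":0,"jaw":0},{"dx":0,"dy":0.002,"dz":0,"ax":0,"ay":0,"az":0,"jaw":0}]';
python3 -c "
from h import *
st()
im=imaging.camera('wrist'); crop(im,0,120,290,310,2.7,'pics/w13a.png')
crop(imaging.camera('side'),150,180,300,290,5,'pics/s13.png')
st()"
```

```text
t: 21.0
eef_pos: [0.5292, 0.0414, 0.0676]
orientation: [-0.001, 0.99, -0.143, 0.001]
wrist_force: [0.4, 5.6, -0.7]
opening: 0.0118
t 21.0 nest [-102.84   -0.98   67.65] F nest [ 5.53  1.21 -0.7 ] T [ 2.07  0.13 -0.05] op 0.0118
t 21.1 nest [-102.85   -0.99   67.63] F nest [ 5.69  1.74 -0.72] T [ 2.07  0.05 -0.08] op 0.0115
```

View pics/s13.png

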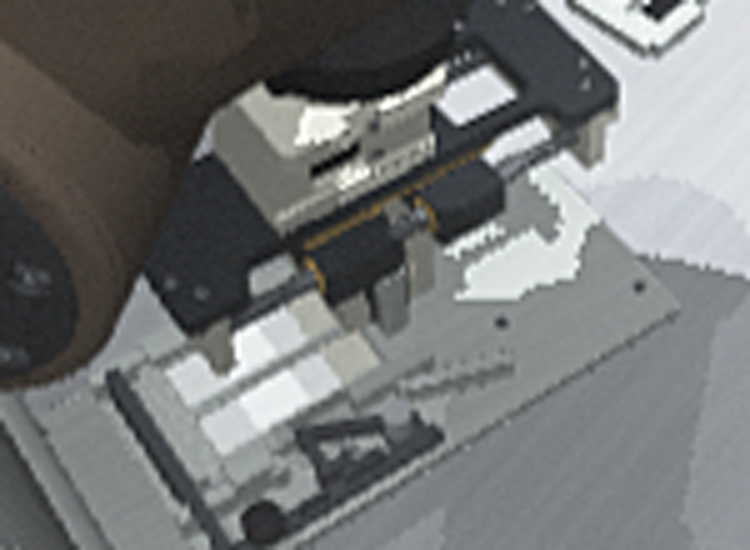

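```bash
python3 -m crank '[{"dx":0,"dy":-0.001,"dz":0,"ax":0,"ay":0,"az":0,"jaw":0},{"dx":0,"dy":-0.001,"dz":0,"ax":0,"ay":0,"az":0,"jaw":0}]';
python3 -c "
from h import *
st()"
python3 -m crank '[{"dx":0,"dy":0,"dz":0,"ax":0,"ay":0,"az":0,"jaw":0.25},{"dx":0,"dy":0,"dz":0,"ax":0,"ay":0,"az":0,"jaw":0.5},{"dx":0,"dy":0,"dz":0,"ax":0,"ay":0,"az":0,"jaw":0.5},{"dx":0,"dy":0,"dz":0,"ax":0,"ay":0,"az":0,"jaw":0.5}]';
python3 -c "
from h import *
st()"
```

```text
t: 21.35
eef_pos: [0.5292, 0.0416, 0.0676]
orientation: [-0.001, 0.99, -0.143, 0.001]
wrist_force: [0.0, 4.4, -0.5]
opening: 0.012
t 21.35 nest [-102.65   -0.91   67.65] F nest [ 4.18  1.23 -0.55] T [1.08 0.15 0.01] op 0.012
t: 21.85
eef_pos: [0.5292, 0.0415, 0.0676]
orientation: [-0.001, 0.99, -0.143, 0.001]
wrist_force: [0.7, 0.4, 0.7]
opening: 0.0429
t 21.85 nest [-102.77   -0.92   67.64] F nest [ 0.57 -0.57  0.67] T [-0.03 -0.02  0.03] op 0.0429
```

Released cleanly (force ~0). Now straight up.

```bash
python3 -m crank '[{"dx":0,"dy":0,"dz":-0.04,"ax":0,"ay":0,"az":0,"jaw":0.5},{"dx":0,"dy":0,"dz":-0.12,"ax":0,"ay":0,"az":0,"jaw":0.5},{"dx":0,"dy":0,"dz":-0.25,"ax":0,"ay":0,"az":0,"jaw":0.5},{"dx":0,"dy":0,"dz":-0.4,"ax":0,"ay":0,"az":0,"jaw":0.5},{"dx":0,"dy":0,"dz":-0.55,"ax":0,"ay":0,"az":0,"jaw":0.5},{"dx":-0.27,"dy":0,"dz":-0.6,"ax":0,"ay":0,"az":0,"jaw":0.5},{"dx":-0.27,"dy":0,"dz":-0.6,"ax":0,"ay":0,"az":0,"jaw":0.5},{"dx":-0.27,"dy":0,"dz":-0.6,"ax":0,"ay":0,"az":0,"jaw":0.5}]';
python3 -c "
from h import *
st()
c=imaging.calibration('wrist'); im=imaging.camera('wrist'); cv2.imwrite('pics/w14.png',im[:,:,::-1]);np.save('w14.npy',c,allow_pickle=True)
crop(im,110,20,340,170,3.4,'pics/w14a.png')
cv2.imwrite('pics/c14.png',imaging.camera('scene')[:,:,::-1])"
```

```text
t: 22.85
eef_pos: [0.4503, 0.0644, 0.2489]
orientation: [-0.002, 0.99, -0.142, 0.002]
wrist_force: [0.4, 1.4, 0.3]
opening: 0.0436
t 22.85 nest [-103.12   81.23  248.87] F nest [ 1.44 -0.02  0.28] T [-0.01 -0.06  0.02] op 0.0436
```

View pics/w14a.png

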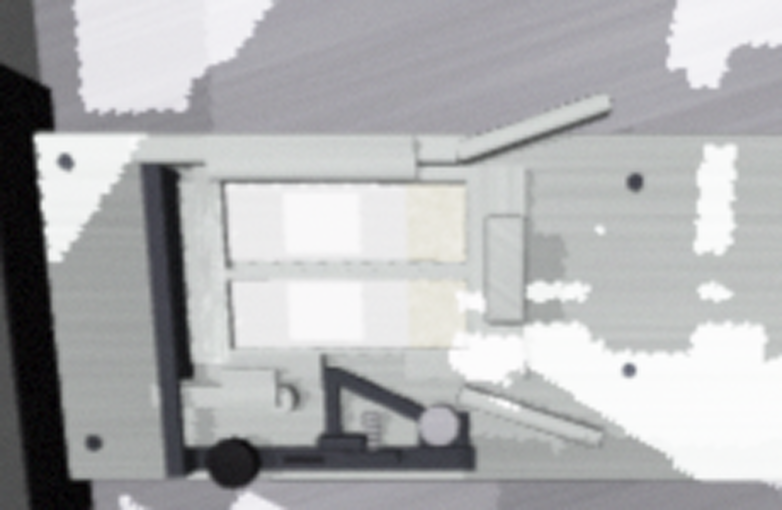

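View pics/c14.png

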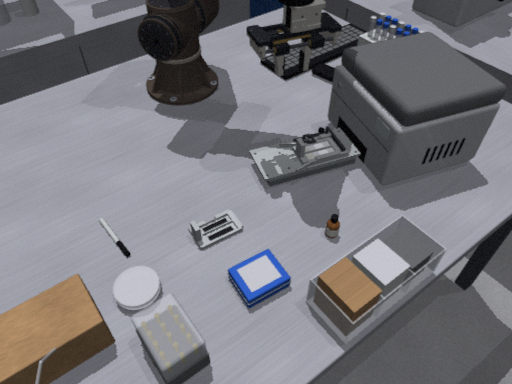

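```bash
python3 -c "
from cell import ticket,bot
from h import *
c=np.load('w14.npy',allow_pickle=True).item()
P=[[-.055,-.015,.05],[-.055,.015,.05],[-.043,-.015,.05],[-.043,.015,.05],[-.055,-.033,.01]]
u=cr([[523,216],[526,323],[486,216],[492,323],[526,172]],110,20,3.4)
x,r=fit([(c,P,u)],[.529,.04,1.28],.04); print(nestc([*x[:2],0])+[.055,0,0],x[2]-N[2],r.round(1).tolist())
print(ticket.job_done())"
```

```text
[0.00039202 0.00019158 0.        ] 0.013009645828686134 [[1.4, -0.2], [0.6, 0.6], [-0.3, -0.1], [-1.6, 0.7], [-0.3, -1.5]]
the job is handed in; nothing more can be done
None
```

The loaded tray is in the scanner nest with the pawl in its side notch, and I handed the job in at about 23 s of the 58 s allowed. No verdict came back.

- **Insertion:** I gripped the tab, carried the tray level to the nest plate and slid it in under the lips in small steps. The sideways load from the pawl vanished (the click) about 1.3 mm before the back wall. I pushed on until the tray met the wall at 6.5 N.
- **Tug:** Pulled back, the tray moved about 2.2 mm and stopped. The wrist then read 4.5 to 5.7 N for about 0.5 s, and the tray stayed put. That is wrist force, not the pawl contact itself.
- **Forces:** The largest push or pull I read in the nest was about 6.5 N. One touch-down on the open plate before the mouth reached about 12 N. Readings came only between moves, so a brief peak inside a move would not show.
- **Last check:** The final pictures show the pawl nose in the notch, the tray under the lips, the gripper clear, and the spare tray and bystanders apparently where they were. A rough camera fit puts the tray front about 0.4 mm beyond `nest_home`, 0.2 mm off centre and 0.013 rad out of line.
- **Disagreements:** The arm's own position put the tray front about 1 mm further in than the camera fit. The tray rests against the pawl, about 2 mm short of the wall, because I did not push it forward again after the tug.

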